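# Pin the damper crank to its shaft

### The arm

A 6-joint arm with a two-finger parallel gripper is mounted at the origin on the work surface. World frame = base frame: x ahead of the robot, y to its left, z up, the work surface at z = 0. Lengths are in m, angles in degrees, forces in N, time in s.
With the tool pointing down it reaches from about 0.25 to 0.775 m from the base axis. Payload 8.9 kg.
Tool frame: the origin (TCP) lies midway between the tips of the shut fingers; the grasp point (between the pads) lies grip_depth behind it (grip_depth is the distance from the TCP to the grasp point, in m); z points along the fingers, y is the direction in which the jaws open and shut (so a half turn about z gives the same grasp; the last joint's range is limited). The gripper opens to 85 mm and grips with 20 to 120 N. Pads are 22 mm wide; open, the fingers measure 114 mm over their backs; the gripper's body (76 mm by 85 mm) begins 54 mm behind the grasp point. The pads swing forward as they close: fully open they stand 13 mm farther back than shut.
Start: joints at [55.216, 16.656, -8.789, 64.555, 0, 82.019], TCP at [0.237, 0.469, 0.201] pointing down, gripper open.
Joint ranges: [-144.48, 144.48], [-52.06, 99.96], [-74.48, 78.29], [-112.23, 115.85], [-86.99, 84.42], [-180, 180]. Speed limits (degrees/s): [127.2, 127.2, 159.86, 180, 180, 180].

### API

Orientations are given as a 3x3 rotation matrix whose columns are the frame's x, y, z axes.
In Python, from bench import * gives the robot as it stands. The module is installed in compiled form; this text tells all that it offers.
- The arm moves only by the shell command python3 -m handwheel 'ROWS' [OPENING] [FORCE]. ROWS is JSON, a list of rows, each a list of 6 numbers: the shift along the tool's x, y, z in units of 0.025 m (1.0 is 0.025 m), then the turn, a rotation vector about the tool's x, y, z in units of 45 degrees (1.0 is 45 degrees). In form: [[x, y, z, wx, wy, wz], ...]. A call has 1 to 12 rows; each row shifts and turns the commanded pose from where the row before left it, along the tool's axes as they then stand; what a row does not reach is not made up. A row lasts 1/8 s, in which the tool goes at most 62.5 mm and 10.7 degrees, less where a joint would pass 70% of its speed; a pose out of reach is approached as far as the arm can. A call with a number of a shift or a turn outside -1 to 1 is refused whole. A call with a gripper value outside its range is refused whole. OPENING is the opening, from -1 (shut) to 1 (fully open), set as the call begins (- or left out, the last holds). The fingers move at their own pace and stop on an object; FORCE is the grip in N (left out, the last holds). Time passes only in rows, so rows that do not move let the fingers close. It gives the time, the measured TCP pose, the force and the opening at its end, in the units of the state.
- sense(): the state, without advancing time (a new reading comes with each control period).
- capture(name): name is "scene" or "side" or "wrist"; returns (picture, depth): 420x560x3 uint8, red, green, blue; 420x560 float32, m along the optical axis (not along the pixel's ray), 0 where there is no reading.
- get_calibration(name): a dict with "mtx" (3x3 intrinsics, pixels), "k1" (the pictures are not rectified: a ray, as slopes to the right and down, at radius r is drawn at 1 + k1 r^2 times it, then the intrinsics apply), "position" and "rotation" of the camera in the world. Camera axes: x right, y up, looking along -z (the intrinsics and any distortion apply to the point x, -y, -z); pixel columns grow to the right and rows downward; lengths in m; the calibration is good to about 2 mm. A picture is of the moment at which its call begins: read the wrist's pose just before it. get_calibration takes no time and is no camera call; for the wrist camera it gives the pose at the moment of the call.
- finish_job(): hands the job in, once; it reports no verdict.
The state is a dict: "time": time; "joints": joint angles; "joint_vel": joint speeds; "effort": joint torques, N m; "tool_pos": TCP position; "ee_rot": TCP orientation; "ft_force": force on the tool from outside, world axes, zero at the start; "moment": the same for the moment, N m; "finger_gap": opening from 0.0 (shut) to 1.0 (fully open).
Only numpy, scipy, OpenCV 4.12 (cv2) and the standard library are available. Lean on these libraries where they do the work, as an engineer would, in place of code of your own. Each camera call takes 0.05 s, during which the arm holds its last target.

### The job

Take the red-tabbed linchpin from the rack, put its nose in the hole on top of the damper's blue crank hub and, feeling gently for the hidden hole in the shaft, slide the hub farther onto the shaft until the pin goes through; press it fully home. Then swing the pin's brass ring down over the free end of the shaft until it hangs beside the pin, and let go. Do not force the pin against the shaft, and leave the other things where they are.

Things in the scene. Friction and masses are not known exactly. Their poses are not given: they have to be found in the camera images.
- damper: Fixed galvanised duct damper. Origin on the table straight below the hub's hole when joint hub reads 0; x runs along the shaft from its free end towards the sheet-metal frame, z up. A 22 mm square steel shaft sticks out to -x, axis 85 mm above the table. The frame's front is at x = +85 mm (boss of 24 mm radius from x = 77), 160 mm wide, 170 mm high.
- hub (a joint): Travel in m of the blue crank hub along the shaft, growing towards the frame (+x of the damper), 0 to 0.026. About 2 N of friction; stays where left. At the start it is too far out: the shaft's cross hole is hidden inside the hub, 5 to 17 mm farther in (+x) than the hub's hole. Exactly where is not given: feel for it with the pin.
- hub_hole (a point): Centre of the round hole's mouth on the hub's flat top, 101 mm above the table; axes as the damper's. Hub: square tube 56 mm long (hole midway), 32 mm wide and high, 5 mm walls; crank arm at its +x end, out to -y. Vertical hole: 12 mm wide in top wall and in the shaft (top face 5 mm below the hub's), 13.5 mm in the bottom wall.
- pin_mid (a point): Centre of the linchpin's red tab; it stands upright in the rack. z up along the pin, x along the tab's thickness. Tab 10 (x) by 24 (y) by 32 mm high. The 20 mm wide flange has its underside, which seats on the hub, 26 mm below this point; under it the 10 mm round shank is 44 mm long, its last 6 mm a cone ending 5 mm wide. About 85 g. Insert with the pin's x along the damper's x.
- ring (a joint): Angle in rad of the pin's brass wire ring on its hinge: 0 hanging down along the shank (its stop, closed), 1.57 level and pointing to -x of the pin, grows upward. Friction 0.04 N m; it stays where it is left. With the pin in the damper it swings down over the free end of shaft and hub with 7 mm to spare.
- ring_end (a point): Middle of the ring's far cross bar. The ring is a rectangular loop of 4 mm wire: side wires 25 mm either side of the pin's axis (along the pin's y), cross bar 58 mm from the hinge; the hinge runs along the pin's y, 5.5 mm above the flange's underside. Side wires run 7 mm clear of the hub's sides, so a finger can push them along beside the hub.
- rack: Fixed grey block, 50 mm (x) by 170 mm (y), 55 mm high, origin under its centre, with three holes 55 mm apart along y; the flanges of the three pins rest on its top.
- spare_a_mid (a point): Centre of the black tab of a spare pin without a ring, in the rack, same head as the red one. Leave alone.
- spare_b_mid (a point): Centre of the black tab of another such spare pin, in the rack. Leave alone.
- cup_mid (a point): Centre of a grey cup, 76 mm across, 90 mm high. Leave alone.
- wrench_grip (a point): Handle of a steel wrench lying on the table. Leave alone.
- driver_grip (a point): Handle of a yellow screwdriver lying on the table. Leave alone.
- meter_mid (a point): Centre of a yellow meter lying flat, 160 by 80 by 36 mm. Leave alone.
- pliers_mid (a point): Middle of pliers with yellow handles lying on the table, 18 mm high. Leave alone.
- tape_mid (a point): Centre of a white tape roll lying flat, 90 mm across, 30 mm high. Leave alone.

How it is judged (in metres and radians):
On the way, in this order (a step that is already met when the one before it is completed fails the run):
1. the linchpin is fully home through hub and shaft, its flange on the hub's top, the ring still open (z of pin_mid in the frame of hub_hole between 0.015 and 0.0295 m and horizontal distance between pin_mid and hub_hole below 0.006 m and angle between pin_mid's own z axis and vertical below 0.12 rad and value of joint ring above 0.8 rad), for 0.2 s.
2. the ring is swung down over the shaft's end (z of pin_mid in the frame of hub_hole between 0.015 and 0.0295 m and horizontal distance between pin_mid and hub_hole below 0.006 m and angle between pin_mid's own z axis and vertical below 0.12 rad and value of joint ring below 0.25 rad), for 0.2 s.
At the end, for the whole second after the job is handed in: The red linchpin stands upright (within 7 degrees) through hub and shaft, its flange within 3.5 mm of the hub's top and its tab centred over the hole within 6 mm; its ring hangs round the shaft within 0.25 rad of fully closed, hinge across the shaft within 0.3 rad; the pin is let go and at rest (all of step 2 and angle between the y axis of pin_mid and the y axis of hub_hole, either way round below 0.3 rad and linear speed of pin below 0.02 m/s); the robot touches nothing.
It fails at once if the pin is forced against the damper with more than 35 N (contact force between pin and damper above 35 N).
It fails at once if a bystander is moved more than 30 mm (distance of any of spare_a_mid, spare_b_mid, cup_mid, wrench_grip, driver_grip, meter_mid, pliers_mid, tape_mid from where it was at the start of the episode above 0.03 m).
It also fails if it takes over 61 s, if anything falls off the work surface, if the arm or the gripper's body presses on something with over 40 N, if the wrist force passes 120 N, or if a joint passes its speed limit or range.

## Working session

There is one attempt and no reset: what is moved stays moved. The work goes in short steps, Python scripts to look and compute and a shell command to move; the robot and the scene stay as the last step left them, time stands still between calls to the robot, and variables do not carry over. Pictures are saved under pics/ and viewed, and the job is handed in when it is done.

```bash
mkdir -p pics; ls
cat > h.py <<'E'
from bench import *
import numpy as np, cv2
def cap(name,fn):
    c=get_calibration(name); p,d=capture(name)
    cv2.imwrite('pics/'+fn+'.png',cv2.cvtColor(p,cv2.COLOR_RGB2BGR)); np.savez('pics/'+fn+'.npz',d=d,p=p,**{k:np.array(v) for k,v in c.items()})
    return p,d,c
def load(fn):
    z=np.load('pics/'+fn+'.npz'); return z['p'],z['d'],{k:z[k] for k in('mtx','k1','position','rotation')}
def cloud(d,c):
    K=np.array(c['mtx']);k=float(c['k1'])
    v,u=np.mgrid[0:d.shape[0],0:d.shape[1]].astype(float)
    pts=np.stack([u.ravel(),v.ravel()],1)[:,None]
    xy=cv2.undistortPoints(pts,K,np.array([k,0,0,0.]))[:,0]
    P=np.stack([xy[:,0]*d.ravel(),-xy[:,1]*d.ravel(),-d.ravel()],1)
    W=P@np.array(c['rotation']).T+np.array(c['position'])
    W[d.ravel()==0]=np.nan
    return W.reshape(d.shape+(3,))
def ray(c,u,v):
    K=np.array(c['mtx']);k=float(c['k1'])
    x,y=cv2.undistortPoints(np.array([[[float(u),float(v)]]]),K,np.array([k,0,0,0.]))[0,0]
    return np.array(c['position']),np.array(c['rotation'])@np.array([x,-y,-1])
def atz(c,u,v,z):
    o,r=ray(c,u,v); return o+r*(z-o[2])/r[2]
E
python3 - <<'E'
from h import *
print(sense())
for n in('scene','side','wrist'):
    p,d,c=cap(n,n+'0'); print(n,c['position'],np.round(c['rotation'],3).tolist(),c['mtx'],c['k1'])
E
```

```text
pics
{'time': 0.0, 'joints': array([ 5.52177331e+01,  1.66890819e+01, -8.83272052e+00,  6.45561123e+01,
        1.70103186e-03,  8.20179363e+01]), 'joint_vel': array([-0.04513331, -0.00159243,  0.11231846, -0.08081161, -0.04622917,
        0.06054922]), 'effort': array([ 1.54772606e-03, -5.37146151e+01,  3.31367397e+01,  1.61311944e-02,
        6.98733189e-06, -1.13528651e-05]), 'tool_pos': array([0.23641517, 0.46819178, 0.2003202 ]), 'ee_rot': array([[-8.92584123e-01,  4.50880188e-01, -8.00133530e-04],
       [ 4.50880845e-01,  8.92583472e-01, -1.09995859e-03],
       [ 2.18236430e-04, -1.34257045e-03, -9.99999075e-01]]), 'ft_force': array([-0.21013011,  0.68477245,  0.42456707]), 'moment': array([ 0.03920173, -0.00277956,  0.01209502]), 'finger_gap': 0.9967355219008923}
scene [ 1.39103478 -0.11929002  1.12684935] [[0.117, -0.772, 0.625], [0.993, 0.082, -0.085], [0.014, 0.63, 0.776]] [[527.34365461   0.         285.73418305]
 [  0.         527.34365461 209.27180532]
 [  0.           0.           1.        ]] -0.0663026321307548
side [ 0.34308817 -0.80581957  1.11393541] [[0.969, 0.187, -0.159], [-0.245, 0.757, -0.605], [0.007, 0.626, 0.78]] [[411.83070955   0.         279.10811808]
 [  0.         411.83070955 202.38148884]
 [  0.           0.           1.        ]] 0.027195718508891433
wrist [0.16913318 0.50424921 0.37276003] [[0.452, -0.852, -0.266], [0.892, 0.43, 0.137], [-0.003, -0.299, 0.954]] [[347.83711888   0.         279.68448839]
 [  0.         347.83711888 209.75724892]
 [  0.           0.           1.        ]] -0.08722409040040947
```

View pics/scene0.png

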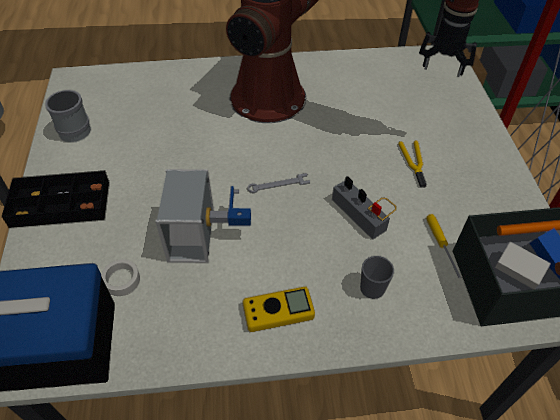

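View pics/side0.png

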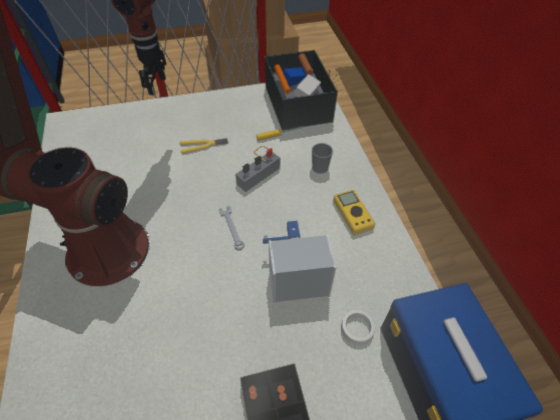

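View pics/wrist0.png

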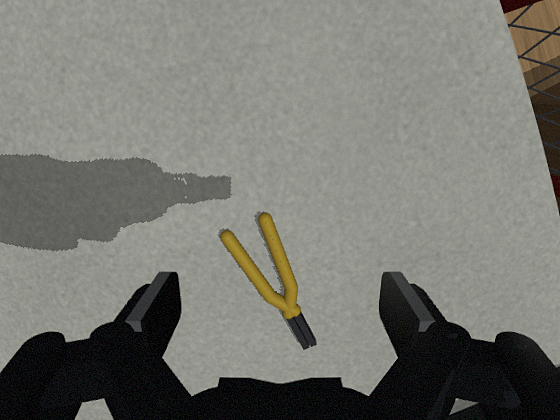

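The scene picture shows the blue hub at about (240,215), shaft end to the right of it, and the crank arm up at (233,195). The rack is at (360,205), with the red pin at (377,210) and its ring pointing up and right at (387,207). Next I'll measure from depth.

Run:
```python
from h import *
for n in('scene0','side0'):
    p,d,c=load(n); W=cloud(d,c); hsv=cv2.cvtColor(p,cv2.COLOR_RGB2HSV).astype(int)
    inb=(W[...,2]>0.01)&(W[...,2]<0.2)
    H,S,V=hsv[...,0],hsv[...,1],hsv[...,2]
    near=lambda u0,u1,v0,v1:(np.add.outer(np.zeros(420),np.arange(560))>=u0)&(np.add.outer(np.zeros(420),np.arange(560))<u1)&(np.add.outer(np.arange(420),np.zeros(560))>=v0)&(np.add.outer(np.arange(420),np.zeros(560))<v1)
    if n=='scene0': rb=near(325,400,170,245); hb=near(205,260,180,230)
    else: rb=near(230,285,135,195); hb=near(258,305,215,250)
    def st(nm,m):
        q=W[m]; print(n,nm,len(q),'med',np.nanmedian(q,0).round(4),'lo',np.nanpercentile(q,3,axis=0).round(4),'hi',np.nanpercentile(q,97,axis=0).round(4))
    st('red',rb&inb&((H<6)|(H>174))&(S>150))
    st('black',rb&(V<45)&(W[...,2]>.065))
    rk=rb&(W[...,2]>0.050)&(W[...,2]<0.059)&(S<60); st('racktop',rk)
    q=W[rk][:,:2].astype(np.float32); print('  rect',cv2.minAreaRect(q))
    st('ring',rb&(H>12)&(H<30)&(S>60)&(W[...,2]>0.03))
    bl=hb&(H>100)&(H<130)&(S>120); st('blue',bl)
    t=bl&(W[...,2]>0.096)&(W[...,2]<.106); st('bluetop',t); print('  rect',cv2.minAreaRect(W[t][:,:2].astype(np.float32)))
    crop=p[np.where(rb)[0].min():np.where(rb)[0].max(),np.where(rb)[1].min():np.where(rb)[1].max()]
    crop2=p[np.where(hb)[0].min():np.where(hb)[0].max(),np.where(hb)[1].min():np.where(hb)[1].max()]
    for nm,cr in(('r',crop),('h',crop2)):
        cv2.imwrite(f'pics/{n}_{nm}.png',cv2.cvtColor(cv2.resize(cr,None,fx=7,fy=7,interpolation=cv2.INTER_CUBIC),cv2.COLOR_RGB2BGR))
```

```text
scene0 red 88 med [0.576  0.2243 0.0871] lo [0.5513 0.211  0.0701] hi [0.5856 0.2343 0.0991]
scene0 black 162 med [0.4907 0.18   0.0864] lo [0.4706 0.1631 0.0685] hi [0.5374 0.2037 0.0995]
scene0 racktop 689 med [0.5324 0.1942 0.0548] lo [0.4612 0.1452 0.0509] hi [0.603  0.2496 0.0584]
  rect ((0.5259856581687927, 0.19693508744239807), (0.17495529353618622, 0.05457489937543869), 31.5078125)
scene0 ring 91 med [0.5544 0.2513 0.0634] lo [0.5238 0.2079 0.0572] hi [0.5921 0.2828 0.0726]
scene0 blue 417 med [ 0.571  -0.1306  0.0976] lo [ 0.4838 -0.1508  0.075 ] hi [ 0.5837 -0.0984  0.1039]
scene0 bluetop 236 med [ 0.5674 -0.127   0.1005] lo [ 0.521  -0.1496  0.0967] hi [ 0.5841 -0.0996  0.1042]
  rect ((0.5358928442001343, -0.1198071613907814), (0.05425887554883957, 0.09817174822092056), 81.3743667602539)
side0 red 6 med [0.5736 0.2214 0.0955] lo [0.5702 0.2176 0.0936] hi [0.579  0.2271 0.098 ]
side0 black 0 med [nan nan nan] lo [nan nan nan] hi [nan nan nan]
side0 racktop 372 med [0.5179 0.1862 0.0544] lo [0.4539 0.1414 0.0506] hi [0.6026 0.2355 0.0582]
  rect ((0.5282607674598694, 0.19634407758712769), (0.17285218834877014, 0.05528581887483597), 29.684585571289062)
side0 ring 27 med [0.5567 0.2422 0.0631] lo [0.531  0.2048 0.0598] hi [0.5929 0.2826 0.0832]
side0 blue 11 med [ 0.5621 -0.133   0.1002] lo [ 0.5546 -0.1469  0.0984] hi [ 0.5736 -0.106   0.1026]
side0 bluetop 11 med [ 0.5621 -0.133   0.1002] lo [ 0.5546 -0.1469  0.0984] hi [ 0.5736 -0.106   0.1026]
  rect ((0.5645363926887512, -0.12677426636219025), (0.0414925254881382, 0.018090881407260895), 81.04595184326172)
  return np.nanmean(a, axis, out=out, keepdims=keepdims)
  return np.nanmean(a, axis, out=out, keepdims=keepdims)
```

View pics/scene0_r.png

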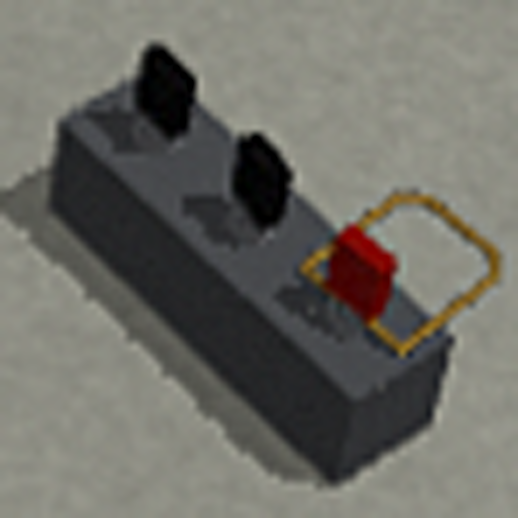

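View pics/scene0_h.png

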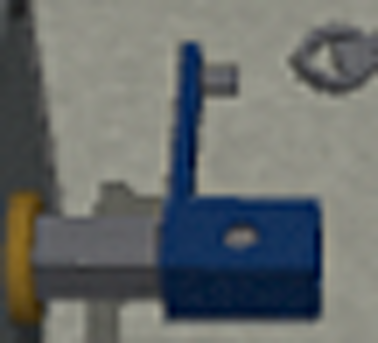

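The red pin is at about (0.575, 0.224), which matches the rack axis plus 55 mm. Its x axis points at about -60°, and the ring is level. The hub is near (0.567, -0.127). I'll turn and move above the pin for a close look.

```bash
python3 -m handwheel '[[0,0,0,0,0,-0.211],[0,0,0,0,0,-0.211],[0,0,0,0,0,-0.211],[0,0,0,0,0,-0.211],[0,0,0,0,0,-0.211],[0,0,0,0,0,-0.211],[-0.43,-0.95,0,0,0,0],[-0.43,-0.95,0,0,0,0],[-0.43,-0.95,0,0,0,0],[-0.43,-0.95,0,0,0,0],[-0.43,-0.95,0,0,0,0],[-0.43,-0.95,0,0,0,0]]' 1 40
python3 -m handwheel '[[-0.43,-0.95,0,0,0,0],[-0.43,-0.95,0,0,0,0],[-0.43,-0.95,0,0,0,0],[-0.43,-0.95,0,0,0,0],[-0.43,-0.95,0,0,0,0],[-0.43,-0.95,0,0,0,0],[-0.43,-0.95,0,0,0,0],[-0.43,-0.95,0,0,0,0],[-0.43,-0.95,0,0,0,0],[-0.43,-0.95,0,0,0,0],[0,0,0,0,0,0]]'
python3 - <<'E'
from h import *
cap('wrist','w1'); s=sense(); print(s['tool_pos'],s['ee_rot'].round(3).tolist(),s['time'])
E
```

```text
time: 1.65
tool_pos: [0.3646, 0.3772, 0.2007]
ee_rot: [[-0.865, -0.503, -0.0], [-0.503, 0.865, -0.0], [0.0, -0.0, -1.0]]
ft_force: [0.5, 0.2, 1.2]
finger_gap: 0.997
time: 3.02
tool_pos: [0.5777, 0.2252, 0.2004]
ee_rot: [[-0.866, -0.501, -0.0], [-0.501, 0.866, -0.0], [0.0, -0.0, -1.0]]
ft_force: [0.3, 0.5, 0.7]
finger_gap: 0.997
[0.57671676 0.22591452 0.20040895] [[-0.865, -0.501, -0.001], [-0.501, 0.865, -0.0], [0.001, 0.0, -1.0]] 3.075
```

View pics/w1.png

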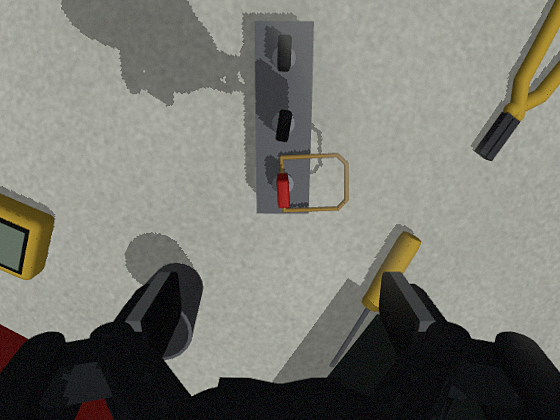

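Wrist view: red tab top at (283,190), ring to its right out to column 348, the cup at about (180,310) below left, and the screwdriver on the right.

Run:
```python
from h import *
p,d,c=load('w1'); W=cloud(d,c); hsv=cv2.cvtColor(p,cv2.COLOR_RGB2HSV).astype(int)
H,S,V=hsv[...,0],hsv[...,1],hsv[...,2]
R=sense()['ee_rot']; t=sense()['tool_pos']
v,u=np.mgrid[0:420,0:560]
def st(nm,m):
    q=W[m]; print(nm,len(q),'med',np.nanmedian(q,0).round(4)); 
    print('   rect',cv2.minAreaRect(q[:,:2][~np.isnan(q[:,0])].astype(np.float32)), 'z',np.nanpercentile(q[:,2],[3,97]))
rb=(u>240)&(u<365)&(v>10)&(v<225)
red=rb&((H<6)|(H>174))&(S>150)&(W[...,2]>.06); st('red',red)
st('redtop',red&(W[...,2]>.094))
st('ring',(u>278)&(u<365)&(v>145)&(v<220)&(H>12)&(H<30)&(S>60)&(W[...,2]>.04)&(W[...,2]<.08))
st('rack',rb&(abs(W[...,2]-.055)<.003)&(S<70))
for a,b in((100,150),(30,80)): st('blk',rb&(V<60)&(v>a)&(v<b)&(W[...,2]>.092))
cup=(u>120)&(u<210)&(v>255)&(v<360)&(W[...,2]>.085)&(W[...,2]<.095); st('cup',cup)
p0,d0,c0=load('scene0'); W0=cloud(d0,c0); m=(W0[265:300,355:395]); m=m[(m[...,2]>.08)&(m[...,2]<.1)]; print('cup scene',cv2.minEnclosingCircle(m[:,:2].astype(np.float32)))
# frame axis from scene: damper frame top z=.17
bx=W0[160:270,150:220]; m=bx[(bx[...,2]>.166)&(bx[...,2]<.174)]; print('frametop',len(m),cv2.minAreaRect(m[:,:2].astype(np.float32)))
p1,d1,c1=load('side0'); W1=cloud(d1,c1); bx=W1[230:310,260:345]; m=bx[(bx[...,2]>.166)&(bx[...,2]<.174)]; print('frametop side',len(m),cv2.minAreaRect(m[:,:2].astype(np.float32)))
```

```text
red 392 med [0.5713 0.2249 0.0957]
   rect ((0.5505861639976501, 0.21291658282279968), (0.07752317935228348, 0.009977972134947777), 30.412212371826172) z [0.07506325 0.09731669]
redtop 325 med [0.5733 0.2262 0.096 ]
   rect ((0.5542827248573303, 0.21471430361270905), (0.0692734494805336, 0.009745520539581776), 31.19774627685547) z [0.09454023 0.09740672]
ring 779 med [0.5512 0.2547 0.0632]
   rect ((0.5593067407608032, 0.25149261951446533), (0.056532904505729675, 0.06186264008283615), 33.29660415649414) z [0.05965891 0.06572723]
rack 9023 med [0.5154 0.1936 0.0543]
   rect ((0.5265774726867676, 0.1995038539171219), (0.17014871537685394, 0.05043067783117294), 29.423341751098633) z [0.05293693 0.0567299 ]
blk 386 med [0.5262 0.1993 0.0962]
   rect ((0.5265145301818848, 0.1993677169084549), (0.02347339503467083, 0.009972008876502514), 20.792783737182617) z [0.0941371  0.09758397]
blk 333 med [0.4817 0.1733 0.0962]
   rect ((0.47919556498527527, 0.17209741473197937), (0.02317839488387108, 0.009777136147022247), 30.019685745239258) z [0.09425905 0.09758992]
cup 327 med [0.753  0.2165 0.0885]
   rect ((0.7475029230117798, 0.1937623769044876), (0.07365436851978302, 0.05172528326511383), 58.4620475769043) z [0.08540414 0.08969444]
cup scene ((0.759893000125885, 0.18613918125629425), 0.03806808590888977)
frametop 2139 ((0.5493763089179993, -0.2548612058162689), (0.10220284759998322, 0.17309477925300598), 83.13300323486328)
frametop side 1996 ((0.5513886213302612, -0.2558276653289795), (0.10774382203817368, 0.16609551012516022), 83.13633728027344)
```

Run:
```python
from h import *
p,d,c=load('w1'); W=cloud(d,c); hsv=cv2.cvtColor(p,cv2.COLOR_RGB2HSV).astype(int)
H,S,V=hsv[...,0],hsv[...,1],hsv[...,2]
v,u=np.mgrid[0:420,0:560]
red=(u>270)&(u<300)&(v>165)&(v<215)&((H<6)|(H>174))&(S>150)&(W[...,2]>.094)
print(cv2.minAreaRect(W[red][:,:2].astype(np.float32)))
r=(u>278)&(u<365)&(v>145)&(v<220)&(H>12)&(H<30)&(S>60)&(W[...,2]>.04)&(W[...,2]<.08)
q=W[r]; print(q[:,2].mean()); 
pr=(q[:,:2]-[0.574,0.2265]); 
for a in range(24,42,2):
    y=np.array([np.cos(np.radians(a)),np.sin(np.radians(a))]); b=pr@y; x=pr@np.array([-y[1],y[0]]); print(a,np.ptp(b).round(4),np.ptp(x).round(4),((b.max()+b.min())/2).round(4))
# z vs x for ring angle
print(np.polyfit(pr@np.array([-.5,.866]),q[:,2],1))
# hub: local
p,d,c=load('scene0'); W=cloud(d,c); hsv=cv2.cvtColor(p,cv2.COLOR_RGB2HSV).astype(int); H,S=hsv[...,0],hsv[...,1]
v,u=np.mgrid[0:420,0:560]
m=(u>226)&(u<258)&(v>205)&(v<232)&(H>100)&(H<130)&(S>100)&(abs(W[...,2]-.101)<.004)
print('hubtop',m.sum(),W[m].mean(0),cv2.minAreaRect(W[m][:,:2].astype(np.float32)))
print(atz(c,205+238/7,180+238/7,.101))
```

```text
((0.5738797783851624, 0.2264712154865265), (0.023643631488084793, 0.009396573528647423), 33.17533874511719)
0.06302280445009714
24 0.0629 0.0673 -0.0023
26 0.0615 0.0662 -0.0014
28 0.0601 0.065 -0.0006
30 0.0586 0.0638 0.0003
32 0.057 0.0626 0.0012
34 0.0566 0.0622 0.0017
36 0.0573 0.0635 0.0021
38 0.0579 0.0648 0.0025
40 0.0586 0.066 0.003
[0.0653409 0.0609267]
hubtop 216 [ 0.56665778 -0.12465871  0.10069607] ((0.5652977824211121, -0.12475214153528214), (0.057176366448402405, 0.037406228482723236), 75.83687591552734)
[ 0.56855493 -0.12421217  0.101     ]
```

Run:
```python
import bench
print([n for n in dir(bench) if not n.startswith('__')]); print(getattr(bench,'grip_depth',None))
```

```text
['PlanningError', 'capture', 'finish_job', 'get_calibration', 'grip_depth', 'sense']
0.0187
```

```bash
python3 -m handwheel '[[0,0,0,0,0,-0.073],[0.09,0.105,0.6,0,0,0],[0,0,0.9,0,0,0],[0,0,0.9,0,0,0],[0,0,0.8,0,0,0],[0,0,0.6,0,0,0],[0,0,0.3,0,0,0],[0,0,0,0,0,0]]'
python3 - <<'E'
from h import *
p,d,c=cap('wrist','w2'); s=sense(); print(s['tool_pos'],s['ee_rot'].round(3).tolist(),s['time'])
W=cloud(d,c); hsv=cv2.cvtColor(p,cv2.COLOR_RGB2HSV).astype(int)
H,S=hsv[...,0],hsv[...,1]; v,u=np.mgrid[0:420,0:560]
red=(u>240)&(u<320)&((H<6)|(H>174))&(S>150)&(abs(W[...,2]-.097)<.004)&(W[...,1]<.26)&(W[...,1]>.19)
print(red.sum(),cv2.minAreaRect(W[red][:,:2].astype(np.float32)))
E
```

```text
time: 4.08
tool_pos: [0.5728, 0.2275, 0.0982]
ee_rot: [[-0.834, -0.551, -0.001], [-0.551, 0.834, -0.0], [0.001, 0.0, -1.0]]
ft_force: [-0.2, 0.1, -0.1]
finger_gap: 1.004
[0.57320085 0.22759858 0.09876827] [[-0.834, -0.551, 0.0], [-0.551, 0.834, 0.0], [-0.0, -0.0, -1.0]] 4.125
731 ((0.550656795501709, 0.21293607354164124), (0.07710763812065125, 0.010292724706232548), 30.538511276245117)
```

View pics/w2.png

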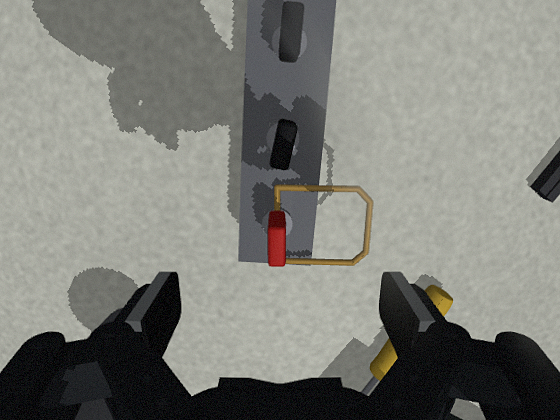

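The tab sits centred at (277,240) between the pads. I'll descend and close.

```bash
python3 -m handwheel '[[0,-0.04,0.6,0,0,0],[0,0,0.4,0,0,0],[0,0,0.2,0,0,0],[0,0,0,0,0,0]]'
python3 -m handwheel '[[0,0,0,0,0,0],[0,0,0,0,0,0],[0,0,0,0,0,0],[0,0,0,0,0,0],[0,0,0,0,0,0],[0,0,0,0,0,0]]' -1 60
python3 - <<'E'
from h import *
cap('wrist','w3')
E
```

```text
time: 4.62
tool_pos: [0.5732, 0.2265, 0.0678]
ee_rot: [[-0.834, -0.551, -0.001], [-0.551, 0.834, -0.0], [0.001, 0.0, -1.0]]
ft_force: [0.1, -0.1, -0.1]
finger_gap: 0.995
time: 5.38
tool_pos: [0.5736, 0.2266, 0.0684]
ee_rot: [[-0.834, -0.551, -0.0], [-0.551, 0.834, 0.0], [-0.0, 0.0, -1.0]]
ft_force: [0.4, -0.3, -0.2]
finger_gap: -0.001
```

View pics/w3.png

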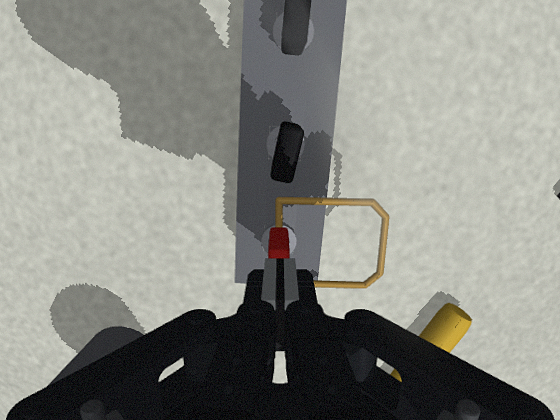

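The fingers shut completely (gap 0) without the tab, so the tab must lie off their plane. I'll measure the offset.

Run:
```python
from h import *
p,d,c=load('w3'); W=cloud(d,c); s=sense(); R=s['ee_rot'];t=s['tool_pos']
T=(W-t)@R
print('cam in tool',(c['position']-t)@R)
for v in range(222,345,6): print(v,p[v,280],W[v,280].round(4),T[v,280].round(4), '|',p[v,268],T[v,268].round(4))
cv2.imwrite('pics/w3z.png',cv2.cvtColor(cv2.resize(p[190:330,220:340],None,fx=4,fy=4,interpolation=2),cv2.COLOR_RGB2BGR))
```

```text
cam in tool [ 0.07524512  0.00039765 -0.17236004]
222 [101  81  41] [0.5631 0.2203 0.0618] [0.0122 0.0005 0.0066] | [63 66 68] [ 0.0095 -0.0063  0.0144]
228 [80 12 16] [0.5643 0.2211 0.0674] [0.0108 0.0005 0.001 ] | [82 83 86] [ 0.0073 -0.0062  0.0105]
234 [85 28 18] [0.564  0.2208 0.0771] [ 0.0112  0.0005 -0.0087] | [ 90  97 100] [ 0.0035 -0.0062  0.011 ]
240 [85 22 20] [0.5639 0.2208 0.0852] [ 0.0113  0.0005 -0.0168] | [62 63 64] [ 0.0008 -0.0062  0.0086]
246 [80 12 10] [0.5638 0.2207 0.0929] [ 0.0115  0.0005 -0.0245] | [73 38 45] [ 0.0094 -0.0052 -0.0197]
252 [110  21  22] [0.5654 0.2218 0.0953] [ 0.0095  0.0005 -0.0269] | [80 30 29] [ 0.0096 -0.005  -0.0272]
258 [51 12  7] [0.5651 0.2216 0.1024] [ 0.0099  0.0005 -0.034 ] | [69 50 51] [ 0.0096 -0.0048 -0.0334]
264 [0 0 3] [0.5652 0.2216 0.108 ] [ 0.0098  0.0005 -0.0396] | [70 73 72] [nan nan nan]
270 [17 23 24] [0.5651 0.2216 0.1137] [ 0.0099  0.0005 -0.0453] | [69 71 74] [ 0.01   -0.0044 -0.0456]
276 [4 5 4] [0.5653 0.2217 0.1184] [ 0.0096  0.0005 -0.05  ] | [66 70 70] [ 0.0098 -0.0042 -0.0503]
282 [16 13 23] [0.5648 0.2213 0.124
[... 394 characters left out ...]
75 0.2231 0.1356] [ 0.0071  0.0005 -0.0672] | [ 3  5 10] [ 0.0104 -0.0035 -0.0724]
312 [17 25 23] [0.5694 0.2244 0.1357] [ 0.0047  0.0005 -0.0673] | [22 23 21] [ 0.0111 -0.0034 -0.0768]
318 [12 14 18] [0.5709 0.2254 0.1367] [ 0.0029  0.0005 -0.0683] | [23 28 28] [ 0.0109 -0.0033 -0.0798]
324 [30 29 34] [0.574  0.2274 0.1351] [-0.0007  0.0005 -0.0668] | [22 15 22] [ 0.0106 -0.0032 -0.0824]
330 [13 16 11] [0.5759 0.2287 0.1355] [-0.0031  0.0005 -0.0671] | [11 14 17] [ 0.0101 -0.0031 -0.0848]
336 [22 23 26] [0.5783 0.2302 0.1352] [-0.0059  0.0005 -0.0668] | [21 17 25] [ 0.0109 -0.003  -0.0886]
342 [11 14 14] [0.5799 0.2313 0.1361] [-0.0079  0.0005 -0.0677] | [15 14 17] [ 0.0092 -0.003  -0.0892]
```

View pics/w3z.png

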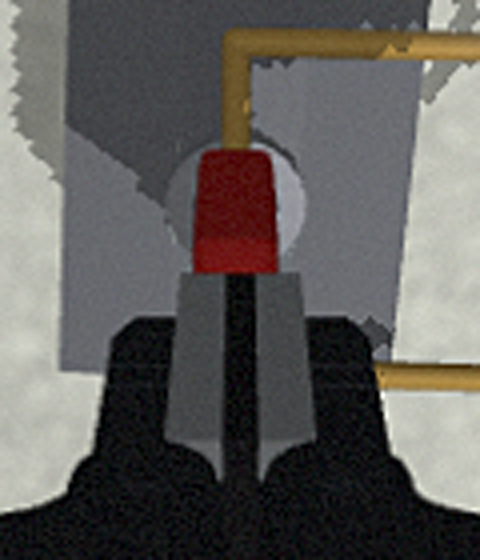

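The tab is in fact between the pads: they stand about 10 mm apart with the red tab below the gap, and the tab's front edge is at tool x=+11 mm. So the gap reading just goes to 0 there. I'll lift and check.

```bash
python3 -m handwheel '[[0,0,-0.3,0,0,0],[0,0,-0.7,0,0,0],[0,0,-0.9,0,0,0],[0,0,-0.9,0,0,0],[0,0,-0.9,0,0,0],[0,0,-0.9,0,0,0],[0,0,-0.4,0,0,0],[0,0,0,0,0,0]]'
python3 - <<'E'
from h import *
cap('wrist','w4');cap('scene','s4')
p=load('s4')[0]; cv2.imwrite('pics/s4z.png',cv2.cvtColor(cv2.resize(p[100:260,300:460],None,fx=3.7,fy=3.7,interpolation=2),cv2.COLOR_RGB2BGR))
E
```

```text
time: 6.42
tool_pos: [0.574, 0.2267, 0.1939]
ee_rot: [[-0.834, -0.551, 0.001], [-0.551, 0.834, 0.0], [-0.001, -0.0, -1.0]]
ft_force: [0.9, 0.4, 0.2]
finger_gap: 0.001
```

View pics/w4.png

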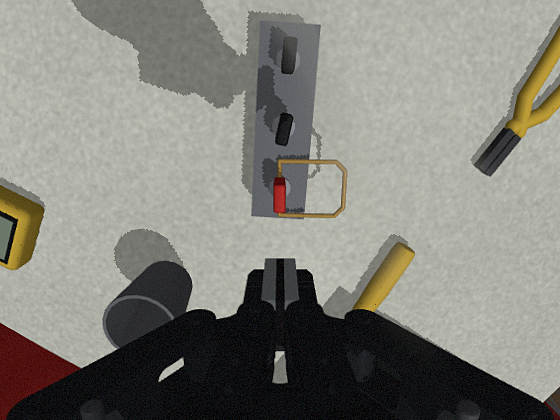

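View pics/s4z.png

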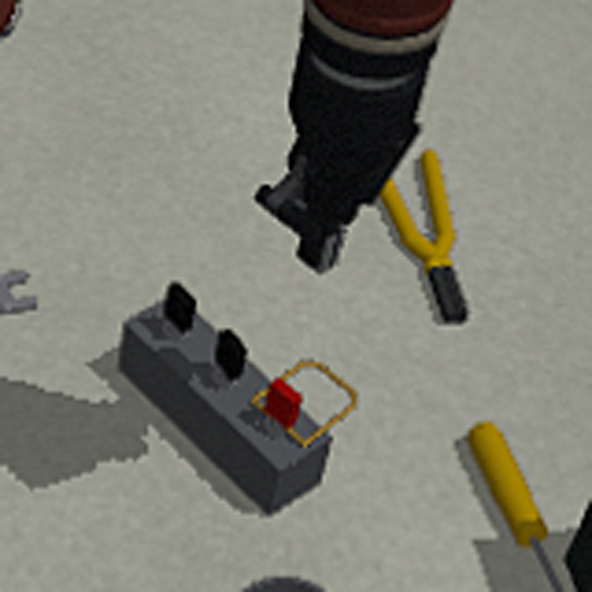

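The pin stayed in the rack. In the pictures the fingertips end about 34 mm short of where the TCP should be, so I'll check with the scene camera.

Run:
```python
from h import *
s=sense(); R=s['ee_rot'];t=s['tool_pos']
p,d,c=load('s4'); W=cloud(d,c); T=(W-t)@R
# finger points near the tip
sub=T[120:185,360:420].reshape(-1,3); m=(np.abs(sub[:,0])<.03)&(np.abs(sub[:,1])<.03)
q=sub[m]; i=np.argsort(-q[:,2])[:12]; print(q[i].round(4))
K=c['mtx']
def proj(P):
    q=(P-c['position'])@c['rotation']; x,y=q[0]/-q[2],-q[1]/-q[2]; r=x*x+y*y; f=1+float(c['k1'])*r; return K[0,0]*x*f+K[0,2],K[1,1]*y*f+K[1,2]
print('TCP px',proj(t),'TCP-34mm',proj(t-R[:,2]*.034))
print('tip in zoom',[(x-300)*3.7 for x in proj(t)[:1]],(proj(t)[1]-100)*3.7)
p,d,c=load('wrist0');
```

```text
[[-0.0054 -0.0063 -0.0323]
 [-0.0075 -0.0053 -0.0334]
 [ 0.0061 -0.0083 -0.0345]
 [ 0.0095 -0.0082 -0.035 ]
 [-0.0066 -0.005  -0.0359]
 [-0.0112  0.0004 -0.036 ]
 [-0.0108 -0.0063 -0.0368]
 [-0.0094  0.0021 -0.0368]
 [-0.0083 -0.0003 -0.0375]
 [-0.0093 -0.005  -0.038 ]
 [-0.0116  0.0028 -0.0381]
 [-0.0061 -0.0052 -0.039 ]]
TCP px (np.float64(382.9972859045572), np.float64(179.67036127080215)) TCP-34mm (np.float64(385.2568326126501), np.float64(169.96585003094114))
tip in zoom [np.float64(307.08995784686164)] 294.78033670196794
```

Both cameras agree that the real fingertips are 33 mm behind the reported TCP along tool z, and centred sideways. I'll use tip = tool_pos + 0.033 m up from here on. First I'll re-measure the pin, then redo the grasp 33 mm deeper.

```bash
python3 - <<'E'
from h import *
p,d,c=load('w4'); W=cloud(d,c); hsv=cv2.cvtColor(p,cv2.COLOR_RGB2HSV).astype(int)
H,S=hsv[...,0],hsv[...,1]; v,u=np.mgrid[0:420,0:560]
red=(u>268)&(u<295)&(v>170)&(v<218)&((H<6)|(H>174))&(S>150)&(W[...,2]>.094)
r=cv2.minAreaRect(W[red][:,:2].astype(np.float32));print(r,W[red][:,2].mean())
s=sense();print(s['tool_pos'],((np.array([*r[0],.1])-s['tool_pos'])@s['ee_rot'])/.025)
E
python3 -m handwheel '[[0,0,0.8,0,0,0],[0,0,0.9,0,0,0],[0,0,0.9,0,0,0],[0,0,0.8,0,0,0],[0,0,0.4,0,0,0],[0,0,0,0,0,0]]' 1
```

```text
((0.5739073157310486, 0.22683972120285034), (0.023660726845264435, 0.008863905444741249), 33.10012435913086) 0.09595429501253092
[0.57321233 0.22649674 0.19261557] [-0.03467173 -0.00523718  3.70458656]
time: 7.28
tool_pos: [0.5729, 0.2264, 0.0975]
ee_rot: [[-0.834, -0.551, -0.002], [-0.551, 0.834, -0.0], [0.002, 0.001, -1.0]]
ft_force: [-0.4, 0.0, -0.1]
finger_gap: 1.003
```

```bash
python3 -m handwheel '[[-0.03,0,0.8,0,0,0],[0,0,0.8,0,0,0],[0,0,0.6,0,0,0],[0,0,0.3,0,0,0],[0,0,0,0,0,0]]'
python3 -m handwheel '[[0,0,0,0,0,0],[0,0,0,0,0,0],[0,0,0,0,0,0],[0,0,0,0,0,0],[0,0,0,0,0,0],[0,0,0,0,0,0]]' -1 60
python3 - <<'E'
from h import *
cap('wrist','w5')
E
```

```text
time: 7.9
tool_pos: [0.5742, 0.227, 0.0358]
ee_rot: [[-0.834, -0.551, -0.0], [-0.551, 0.834, -0.0], [0.0, 0.0, -1.0]]
ft_force: [-1.1, -0.5, 0.3]
finger_gap: 1.002
time: 8.65
tool_pos: [0.5743, 0.2271, 0.0361]
ee_rot: [[-0.834, -0.551, 0.0], [-0.551, 0.834, 0.0], [-0.0, -0.0, -1.0]]
ft_force: [-1.5, -0.2, 4.1]
finger_gap: 0.105
```

View pics/w5.png

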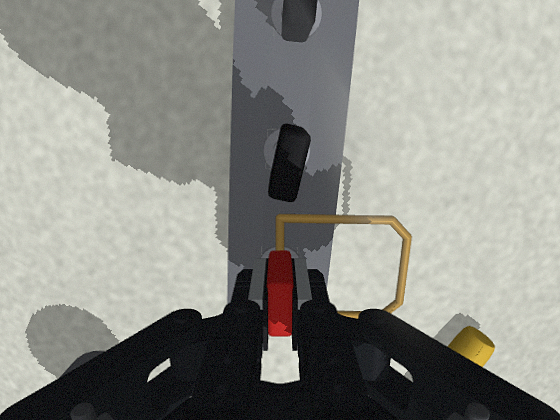

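The tab is gripped at a gap of 0.105, and the picture shows the red tab at (279,290) between the pads. I'll lift, turn 40° to line up with the damper (axis at -96.9°), and move to a viewing offset beside the hub.

```bash
python3 -m handwheel '[[0,0,-0.2,0,0,0],[0,0,-0.5,0,0,0],[0,0,-0.8,0,0,0],[0,0,-0.9,0,0,0],[0,0,-0.9,0,0,0],[0,0,-0.9,0,0,0],[0,0,-0.8,0,0,0],[0,0,0,0,0,0.2233],[0,0,0,0,0,0.2233],[0,0,0,0,0,0.2233],[0,0,0,0,0,0.2233],[0,0,0,0,0,0]]'
python3 - <<'E'
from h import *
cap('wrist','w6')
E
```

```text
time: 10.2
tool_pos: [0.5744, 0.227, 0.1616]
ee_rot: [[-0.993, 0.116, 0.001], [0.116, 0.993, 0.0], [-0.001, 0.0, -1.0]]
ft_force: [-0.4, 0.1, -0.6]
finger_gap: 0.103
```

View pics/w6.png

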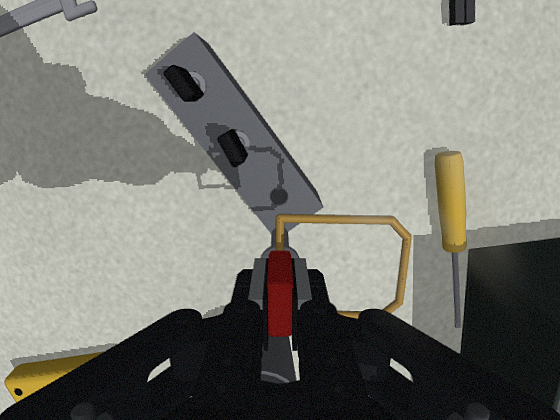

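The pin is held with its ring level, and the rack is empty at (278,197). Moving to the hub.

```bash
python3 -m handwheel '[[-0.1,-0.4,0,0,0,0],[-0.2,-0.9,0,0,0,0],[-0.2,-0.95,0,0,0,0],[-0.2,-0.95,0,0,0,0],[-0.2,-0.95,0,0,0,0],[-0.2,-0.95,0,0,0,0],[-0.2,-0.95,0,0,0,0],[-0.2,-0.95,0,0,0,0],[-0.2,-0.95,0,0,0,0],[-0.2,-0.95,0,0,0,0],[-0.2,-0.95,0,0,0,0],[-0.2,-0.95,0,0,0,0]]'
python3 -m handwheel '[[-0.2,-0.95,0,0,0,0],[-0.2,-0.95,0,0,0,0],[-0.2,-0.95,0,0,0,0],[-0.15,-0.35,0,0,0,0],[0,0,0,0,0,0],[0,0,0,0,0,0]]'
python3 - <<'E'
from h import *
s=sense();print(s['tool_pos'],s['ee_rot'].round(3).tolist());cap('wrist','w7')
E
```

```text
time: 11.75
tool_pos: [0.5995, -0.0493, 0.161]
ee_rot: [[-0.993, 0.115, -0.0], [0.115, 0.993, -0.0], [0.0, -0.0, -1.0]]
ft_force: [-0.3, 0.9, -0.8]
finger_gap: 0.108
time: 12.5
tool_pos: [0.6088, -0.1288, 0.1609]
ee_rot: [[-0.993, 0.117, -0.0], [0.117, 0.993, 0.0], [0.0, 0.0, -1.0]]
ft_force: [-0.4, -0.2, -1.0]
finger_gap: 0.109
[ 0.60880062 -0.12878982  0.16087996] [[-0.993, 0.117, -0.0], [0.117, 0.993, 0.0], [0.0, 0.0, -1.0]]
```

View pics/w7.png

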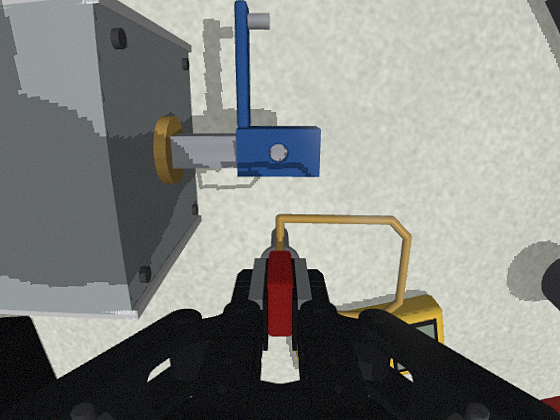

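The hub top is in clear view with the hole at (279,152), aligned with the image. I'll compute the offset between the pin and the hole.

Run:
```python
from h import *
s=sense(); R=s['ee_rot'];t=s['tool_pos']
p,d,c=load('w7'); W=cloud(d,c); T=(W-t)@R; hsv=cv2.cvtColor(p,cv2.COLOR_RGB2HSV).astype(int)
H,S,V=hsv[...,0],hsv[...,1],hsv[...,2]; v,u=np.mgrid[0:420,0:560]
blue=((H>100)&(H<130)&(S>100))
m=(u>236)&(u<322)&(v>125)&(v<180)&blue&(abs(W[...,2]-.1)<.004)
r=cv2.minAreaRect(T[m][:,:2].astype(np.float32)); print('hub top tool',r, W[m][:,2].mean())
reg=((u>266)&(u<293)&(v>139)&(v<166)&~blue).astype(np.uint8)
n,l,st,ce=cv2.connectedComponentsWithStats(reg); i=1+np.argmax(st[1:,4]); print(st[i],ce[i])
P=atz(c,*ce[i],.1005); print('hole world',P,'tool',((P-t)@R))
red=(u>260)&(u<300)&(v>245)&(v<340)&((H<6)|(H>174))&(S>120)
q=T[red]; q=q[~np.isnan(q[:,0])]
for lo,hi in((-.065,-.055),(-.055,-.045),(-.045,-.035),(-.035,-.025)):
    a=q[(q[:,2]>lo)&(q[:,2]<hi)]; print(lo,len(a),a.min(0).round(4) if len(a) else '',a.max(0).round(4) if len(a) else '')
print('top z pct',np.percentile(q[:,2],[2,10,50,90,98]).round(4))
top=q[q[:,2]<np.percentile(q[:,2],2)+.003]; print('top rect',cv2.minAreaRect(top[:,:2].astype(np.float32)))
# shank
k=(u>262)&(u<300)&(v>222)&(v<262)&(S<60)&(V>60)
b=T[k]; b=b[(b[:,2]<.04)&(b[:,2]>-.03)]; print('shank',len(b)); 
for z in np.arange(-.02,.03,.008):
    a=b[(b[:,2]>z)&(b[:,2]<z+.008)]
    if len(a): print(z.round(3),len(a),a.min(0).round(4),a.max(0).round(4))
g=(u>275)&(u<415)&(v>205)&(v<320)&(H>12)&(H<30)&(S>80)&(T[...,2]<.05); a=T[g]; print('ring',a.min(0),a.max(0))
cv2.imwrite('pics/w7z.png',cv2.cvtColor(cv2.resize(p[120:350,220:340],None,fx=2.6,fy=2.6,interpolation=2),cv2.COLOR_RGB2BGR))
```

```text
hub top tool ((0.04283924400806427, -0.00011981092393398285), (0.03186002001166344, 0.0556628480553627), 0.571840226650238) 0.10026425757454689
[270 144  18  18 245] [277.95918367 152.14285714]
hole world [ 0.56576959 -0.1238263   0.1005    ] tool [ 0.04328372 -0.00020982  0.06040571]
-0.065 1421 [-0.0108 -0.004  -0.0646] [ 0.0136  0.007  -0.055 ]
-0.055 305 [ 0.0102 -0.0047 -0.055 ] [ 0.0133  0.0062 -0.0451]
-0.045 247 [ 0.0099 -0.0042 -0.045 ] [ 0.0131  0.0063 -0.0351]
-0.035 94 [ 0.0096 -0.0037 -0.0349] [ 0.013  0.006 -0.03 ]
top z pct [-0.061  -0.0604 -0.0593 -0.0397 -0.0325]
top rect ((0.0010867156088352203, 0.0011398815549910069), (0.012229635380208492, 0.02364301308989525), 88.12646484375)
shank 298
-0.02 51 [ 0.0048 -0.007  -0.0199] [ 0.0106  0.0098 -0.0168]
-0.012 5 [ 0.0048 -0.0025 -0.0057] [ 0.005   0.0037 -0.0041]
-0.004 42 [ 0.0022 -0.0038 -0.004 ] [0.0053 0.0055 0.0038]
0.004 36 [ 0.0014 -0.004   0.0041] [0.0049 0.0056 0.0117]
0.012 24 [ 0.0019 -0.0042  0.0122] [0.0051 0.0052 0.0197]
0.02 1 [ 0.0031 -0.0036  0.0201] [ 0.0031 -0.0036  0.0201]
ring [-0.02529645 -0.00071464 -0.08081698] [0.02778743 0.0608149  0.0153571 ]
```

View pics/w7z.png

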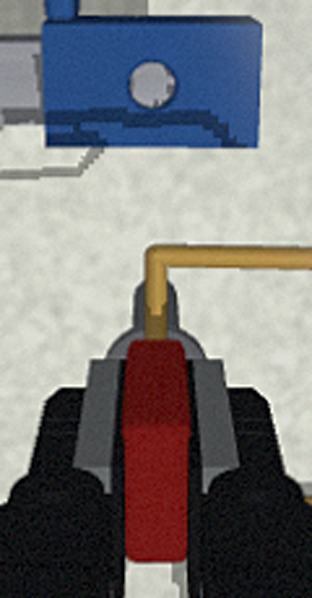

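Pin axis in the tool frame is about (0.0008, 0.0008), with the nose at z=+0.026. The hole is at (0.043, -0.0002). I'll move over the hole and stop with the nose about 7 mm above it.

```bash
python3 -m handwheel '[[0.4,-0.04,0,0,0,0],[0.6,0,0,0,0,0],[0.5,0,0,0,0,0],[0.19,0,0.3,0,0,0],[0,0,0.5,0,0,0],[0,0,0.28,0,0,0],[0,0,0,0,0,0],[0,0,0,0,0,0]]'
python3 - <<'E'
from h import *
s=sense();print(s['tool_pos'],s['ft_force']);cap('wrist','w8')
p,d,c=cap('scene','s8')
cv2.imwrite('pics/s8z.png',cv2.cvtColor(cv2.resize(p[150:250,190:290],None,fx=6,fy=6,interpolation=2),cv2.COLOR_RGB2BGR))
p,d,c=load('w8');cv2.imwrite('pics/w8z.png',cv2.cvtColor(cv2.resize(p[170:350,200:340],None,fx=3.3,fy=3.3,interpolation=2),cv2.COLOR_RGB2BGR))
E
```

```text
time: 13.55
tool_pos: [0.5671, -0.1256, 0.1339]
ee_rot: [[-0.993, 0.117, 0.0], [0.117, 0.993, -0.0], [-0.0, -0.0, -1.0]]
ft_force: [-0.0, 0.3, -0.5]
finger_gap: 0.108
[ 0.56706769 -0.12560096  0.13387578] [-0.0289347   0.28692929 -0.48579709]
```

View pics/s8z.png

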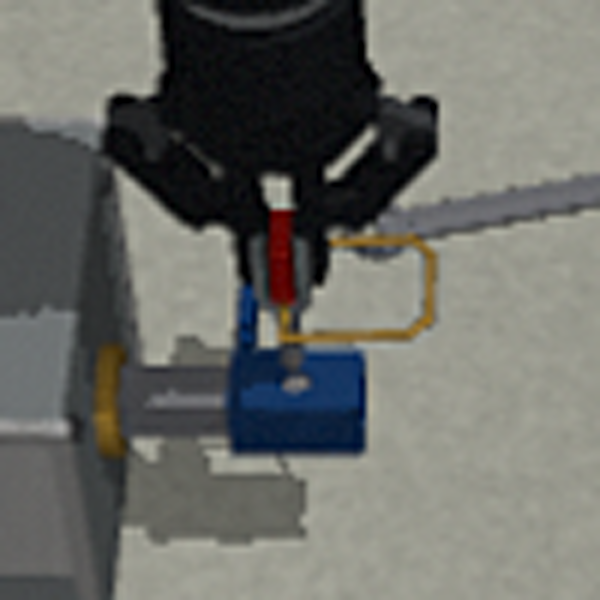

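View pics/w8z.png

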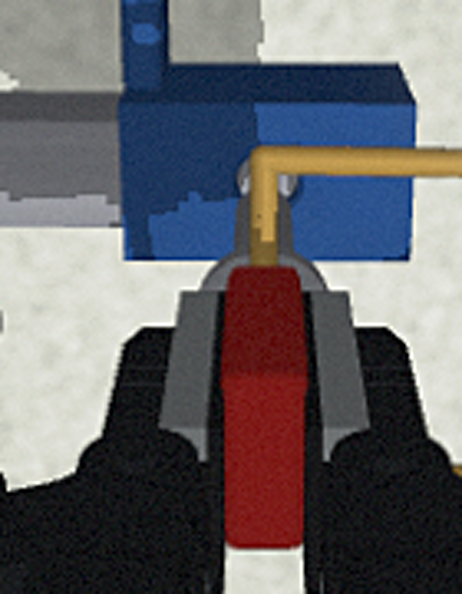

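The nose is about 1 mm too far towards the frame and otherwise over the hole. I'll correct by 1 mm and go down gently.

```bash
python3 -m handwheel '[[0,0.04,0,0,0,0],[0,0,0.16,0,0,0],[0,0,0.16,0,0,0],[0,0,0,0,0,0]]'
python3 -m handwheel '[[0,0,0.04,0,0,0],[0,0,0,0,0,0]]'
python3 -m handwheel '[[0,0,0.04,0,0,0],[0,0,0,0,0,0]]'
python3 -m handwheel '[[0,0,0.04,0,0,0],[0,0,0,0,0,0]]'
```

```text
time: 14.15
tool_pos: [0.5666, -0.1244, 0.1254]
ee_rot: [[-0.993, 0.117, -0.001], [0.117, 0.993, 0.0], [0.001, 0.0, -1.0]]
ft_force: [-0.4, -0.3, -1.1]
finger_gap: 0.105
time: 14.4
tool_pos: [0.5669, -0.1245, 0.1249]
ee_rot: [[-0.993, 0.117, -0.0], [0.117, 0.993, -0.0], [0.0, -0.0, -1.0]]
ft_force: [-0.4, -0.2, -0.9]
finger_gap: 0.106
time: 14.65
tool_pos: [0.5669, -0.1246, 0.1239]
ee_rot: [[-0.993, 0.117, 0.0], [0.117, 0.993, 0.0], [-0.0, 0.0, -1.0]]
ft_force: [0.4, 0.1, -1.0]
finger_gap: 0.11
time: 14.9
tool_pos: [0.5669, -0.1245, 0.1228]
ee_rot: [[-0.993, 0.117, -0.0], [0.117, 0.993, 0.0], [0.0, 0.0, -1.0]]
ft_force: [-0.5, -0.0, -1.0]
finger_gap: 0.112
```

```bash
python3 -m handwheel '[[0,0,0.04,0,0,0],[0,0,0,0,0,0]]'
python3 -m handwheel '[[0,0,0.02,0,0,0],[0,0,0,0,0,0]]'
```

```text
time: 15.15
tool_pos: [0.5668, -0.1245, 0.1218]
ee_rot: [[-0.993, 0.117, -0.0], [0.117, 0.993, 0.0], [0.0, 0.0, -1.0]]
ft_force: [0.2, 0.0, -0.6]
finger_gap: 0.107
time: 15.4
tool_pos: [0.5669, -0.1245, 0.1214]
ee_rot: [[-0.993, 0.117, -0.0], [0.117, 0.993, 0.0], [0.0, 0.0, -1.0]]
ft_force: [-0.1, -0.3, 0.2]
finger_gap: 0.105
```

```bash
python3 -m handwheel '[[0,0,0.03,0,0,0],[0,0,0,0,0,0]]'
python3 -m handwheel '[[0,0,0.02,0,0,0],[0,0,0,0,0,0]]'
```

```text
time: 15.65
tool_pos: [0.5671, -0.1246, 0.121]
ee_rot: [[-0.993, 0.117, 0.0], [0.117, 0.993, -0.0], [-0.0, -0.0, -1.0]]
ft_force: [-0.5, -0.4, 2.7]
finger_gap: 0.106
time: 15.9
tool_pos: [0.5672, -0.1246, 0.1208]
ee_rot: [[-0.993, 0.117, 0.001], [0.117, 0.993, -0.0], [-0.001, -0.0, -1.0]]
ft_force: [-2.1, -0.2, 7.9]
finger_gap: 0.109
```

There is contact on the shaft at tool z of about 0.121, roughly 8 N at about 10 N/mm. I'll ease off slightly and slide towards the frame (tool -y).

```bash
python3 -m handwheel '[[0,0,-0.01,0,0,0],[0,-0.04,0,0,0,0],[0,0,0,0,0,0]]'
python3 -m handwheel '[[0,-0.04,0,0,0,0],[0,0,0,0,0,0]]'
python3 -m handwheel '[[0,-0.04,0,0,0,0],[0,0,0,0,0,0]]'
python3 -m handwheel '[[0,-0.04,0,0,0,0],[0,0,0,0,0,0]]'
```

```text
time: 16.27
tool_pos: [0.5671, -0.125, 0.1209]
ee_rot: [[-0.993, 0.117, 0.001], [0.117, 0.993, 0.001], [-0.001, 0.001, -1.0]]
ft_force: [-0.8, 2.7, 6.5]
finger_gap: 0.114
time: 16.52
tool_pos: [0.5671, -0.1259, 0.1209]
ee_rot: [[-0.993, 0.117, 0.001], [0.117, 0.993, 0.001], [-0.001, 0.001, -1.0]]
ft_force: [-0.7, 3.1, 6.7]
finger_gap: 0.106
time: 16.77
tool_pos: [0.567, -0.1268, 0.1209]
ee_rot: [[-0.993, 0.117, 0.001], [0.117, 0.993, 0.001], [-0.001, 0.001, -1.0]]
ft_force: [-0.2, 3.4, 6.9]
finger_gap: 0.111
time: 17.02
tool_pos: [0.567, -0.1273, 0.1209]
ee_rot: [[-0.993, 0.117, 0.001], [0.117, 0.993, 0.002], [-0.001, 0.002, -1.0]]
ft_force: [0.3, 5.2, 5.9]
finger_gap: 0.107
```

```bash
python3 -m handwheel '[[0,-0.04,0,0,0,0],[0,0,0,0,0,0]]'
python3 -m handwheel '[[0,-0.04,0,0,0,0],[0,0,0,0,0,0]]'
python3 -m handwheel '[[0,-0.04,0,0,0,0],[0,0,0,0,0,0]]'
```

```text
time: 17.27
tool_pos: [0.5669, -0.1283, 0.1209]
ee_rot: [[-0.993, 0.117, 0.001], [0.117, 0.993, 0.002], [-0.001, 0.002, -1.0]]
ft_force: [-0.8, 5.1, 6.4]
finger_gap: 0.108
time: 17.52
tool_pos: [0.5668, -0.1292, 0.1209]
ee_rot: [[-0.993, 0.117, 0.002], [0.117, 0.993, 0.002], [-0.001, 0.002, -1.0]]
ft_force: [-0.6, 4.7, 5.7]
finger_gap: 0.107
time: 17.77
tool_pos: [0.5666, -0.1304, 0.1209]
ee_rot: [[-0.993, 0.117, 0.001], [0.117, 0.993, 0.002], [-0.001, 0.002, -1.0]]
ft_force: [-0.5, 4.6, 5.2]
finger_gap: 0.109
```

```bash
python3 -m handwheel '[[0,-0.04,0.01,0,0,0],[0,0,0,0,0,0]]'
python3 -m handwheel '[[0,-0.04,0,0,0,0],[0,0,0,0,0,0]]'
python3 -m handwheel '[[0,-0.04,0,0,0,0],[0,0,0,0,0,0]]'
```

```text
time: 18.02
tool_pos: [0.5665, -0.1314, 0.1207]
ee_rot: [[-0.993, 0.117, 0.001], [0.117, 0.993, 0.002], [-0.001, 0.002, -1.0]]
ft_force: [-0.6, 5.4, 5.3]
finger_gap: 0.111
time: 18.27
tool_pos: [0.5661, -0.1331, 0.1203]
ee_rot: [[-0.993, 0.117, 0.001], [0.117, 0.993, 0.001], [-0.001, 0.001, -1.0]]
ft_force: [0.4, 1.8, 1.4]
finger_gap: 0.104
time: 18.52
tool_pos: [0.5658, -0.1345, 0.1201]
ee_rot: [[-0.993, 0.117, 0.0], [0.117, 0.993, 0.0], [-0.0, 0.0, -1.0]]
ft_force: [1.0, 1.2, 2.0]
finger_gap: 0.105
```

```bash
python3 -m handwheel '[[0,-0.04,0,0,0,0],[0,0,0,0,0,0]]'
python3 -m handwheel '[[0,-0.04,0,0,0,0],[0,0,0,0,0,0]]'
```

```text
time: 18.77
tool_pos: [0.5657, -0.1356, 0.1201]
ee_rot: [[-0.993, 0.118, 0.0], [0.118, 0.993, -0.0], [-0.0, -0.0, -1.0]]
ft_force: [0.9, 1.3, 1.7]
finger_gap: 0.107
time: 19.02
tool_pos: [0.5655, -0.1366, 0.1201]
ee_rot: [[-0.993, 0.117, -0.0], [0.117, 0.993, -0.0], [0.0, -0.0, -1.0]]
ft_force: [1.5, 1.9, 0.7]
finger_gap: 0.107
```

The vertical force fell at y of about -0.133, so the nose has found the hole and its centre should be near y of about -0.1365. Feeling downward.

```bash
python3 -m handwheel '[[0,0,0.04,0,0,0],[0,0,0,0,0,0]]'
python3 -m handwheel '[[0,0,0.04,0,0,0],[0,0,0,0,0,0]]'
```

```text
time: 19.27
tool_pos: [0.5653, -0.1363, 0.1188]
ee_rot: [[-0.993, 0.117, -0.001], [0.117, 0.993, 0.0], [0.001, 0.0, -1.0]]
ft_force: [0.7, 2.1, 0.1]
finger_gap: 0.109
time: 19.52
tool_pos: [0.5653, -0.1363, 0.1179]
ee_rot: [[-0.993, 0.117, -0.0], [0.117, 0.993, 0.0], [0.0, 0.0, -1.0]]
ft_force: [0.9, 2.2, -1.1]
finger_gap: 0.107
```

```bash
python3 -m handwheel '[[0,0,0.06,0,0,0],[0,0,0,0,0,0]]'
python3 -m handwheel '[[0,0,0.06,0,0,0],[0,0,0,0,0,0]]'
```

```text
time: 19.77
tool_pos: [0.5654, -0.1364, 0.1165]
ee_rot: [[-0.993, 0.117, -0.0], [0.117, 0.993, 0.0], [0.0, 0.0, -1.0]]
ft_force: [0.8, 2.5, -1.2]
finger_gap: 0.103
time: 20.02
tool_pos: [0.5655, -0.1365, 0.115]
ee_rot: [[-0.993, 0.117, -0.0], [0.117, 0.993, 0.0], [0.0, -0.0, -1.0]]
ft_force: [0.6, 2.3, -1.9]
finger_gap: 0.104
```

```bash
python3 -m handwheel '[[0,0,0.08,0,0,0],[0,0,0.08,0,0,0],[0,0,0,0,0,0]]'
python3 -m handwheel '[[0,0,0.1,0,0,0],[0,0,0.1,0,0,0],[0,0,0,0,0,0]]'
```

```text
time: 20.4
tool_pos: [0.5654, -0.1365, 0.1109]
ee_rot: [[-0.993, 0.117, -0.0], [0.117, 0.993, 0.0], [0.0, 0.0, -1.0]]
ft_force: [0.3, 0.7, -2.1]
finger_gap: 0.105
time: 20.78
tool_pos: [0.5654, -0.1365, 0.1058]
ee_rot: [[-0.993, 0.117, -0.0], [0.117, 0.993, 0.0], [0.0, -0.0, -1.0]]
ft_force: [-0.2, 1.7, -2.4]
finger_gap: 0.106
```

```bash
python3 -m handwheel '[[0,0,0.13,0,0,0],[0,0,0.13,0,0,0],[0,0,0.12,0,0,0],[0,0,0,0,0,0]]'
python3 -m handwheel '[[0,0,0.13,0,0,0],[0,0,0.12,0,0,0],[0,0,0.08,0,0,0],[0,0,0,0,0,0]]'
```

```text
time: 21.28
tool_pos: [0.5653, -0.1364, 0.0963]
ee_rot: [[-0.993, 0.117, -0.001], [0.117, 0.993, 0.0], [0.001, 0.0, -1.0]]
ft_force: [-0.0, 2.2, -1.4]
finger_gap: 0.106
time: 21.78
tool_pos: [0.5654, -0.1365, 0.0882]
ee_rot: [[-0.993, 0.117, -0.0], [0.117, 0.993, 0.0], [0.0, 0.0, -1.0]]
ft_force: [-0.6, 1.0, -1.2]
finger_gap: 0.105
```

```bash
python3 -m handwheel '[[0,0,0.08,0,0,0],[0,0,0.06,0,0,0],[0,0,0,0,0,0]]'
python3 -m handwheel '[[0,0,0.04,0,0,0],[0,0,0,0,0,0]]'
python3 -m handwheel '[[0,0,0.04,0,0,0],[0,0,0,0,0,0]]'
```

```text
time: 22.15
tool_pos: [0.5655, -0.1364, 0.0847]
ee_rot: [[-0.993, 0.117, -0.0], [0.117, 0.993, 0.0], [0.0, 0.0, -1.0]]
ft_force: [0.7, 1.4, -0.4]
finger_gap: 0.105
time: 22.4
tool_pos: [0.5655, -0.1365, 0.0839]
ee_rot: [[-0.993, 0.117, 0.0], [0.117, 0.993, -0.0], [-0.0, -0.0, -1.0]]
ft_force: [1.6, 0.7, -1.2]
finger_gap: 0.108
time: 22.65
tool_pos: [0.5655, -0.1365, 0.0828]
ee_rot: [[-0.993, 0.117, -0.0], [0.117, 0.993, -0.0], [0.0, -0.0, -1.0]]
ft_force: [0.5, 1.7, -0.6]
finger_gap: 0.106
```

```bash
python3 -m handwheel '[[0,0,0.03,0,0,0],[0,0,0,0,0,0]]'
python3 -m handwheel '[[0,0,0.03,0,0,0],[0,0,0,0,0,0]]'
```

```text
time: 22.9
tool_pos: [0.5655, -0.1365, 0.0822]
ee_rot: [[-0.993, 0.117, 0.0], [0.117, 0.993, -0.0], [-0.0, -0.0, -1.0]]
ft_force: [-0.1, 2.0, -0.4]
finger_gap: 0.104
time: 23.15
tool_pos: [0.5656, -0.1365, 0.0821]
ee_rot: [[-0.993, 0.117, 0.0], [0.117, 0.993, -0.0], [-0.0, -0.0, -1.0]]
ft_force: [-1.6, 1.7, 6.2]
finger_gap: 0.109
```

It seated at tool z 0.082 as predicted, with about 6 N. Checking the pictures.

Run:
```python
from h import *
p,d,c=cap('wrist','w9'); s=sense(); T=(cloud(d,c)-s['tool_pos'])@s['ee_rot']
p2,_,_=cap('scene','s9'); 
a=cv2.resize(p2[150:250,190:290],(400,400),interpolation=2); b=cv2.resize(p[170:350,190:370],(400,400),interpolation=2)
cv2.imwrite('pics/x9.png',cv2.cvtColor(np.hstack([a,b]),cv2.COLOR_RGB2BGR))
W=cloud(d,c); hsv=cv2.cvtColor(p,cv2.COLOR_RGB2HSV).astype(int);H,S=hsv[...,0],hsv[...,1];v,u=np.mgrid[0:420,0:560]
red=(u>260)&(u<300)&(v>245)&(v<345)&((H<6)|(H>174))&(S>120); z=W[red][:,2]; print('tab top z',np.nanpercentile(z,[50,90,98]))
bl=(H>100)&(H<130)&(S>100)&(u<340)&(u>200)&(v>180)&(abs(W[...,2]-.1)<.006); print('hub top z',np.median(W[bl][:,2]))
```

```text
tab top z [0.14150927 0.14262755 0.14319093]
hub top z 0.1000631626235717
```

View pics/x9.png

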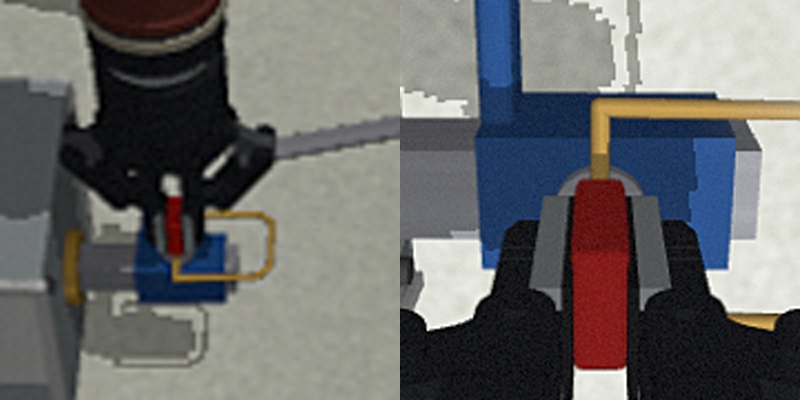

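The pin is seated: tab top at 0.1425 and hub top at 0.100, so pin_mid is 26 mm above the hub, with the ring level. I'll open slightly, hold a moment, and rise.

I plan to close the ring with both fingers straddling the hub, tilted outward. That pushes both side wires evenly, so the pin doesn't yaw.

```bash
python3 -m handwheel '[[0,0,0,0,0,0],[0,0,0,0,0,0],[0,0,0,0,0,0],[0,0,0,0,0,0]]' -0.4
python3 -m handwheel '[[0,0,-0.3,0,0,0],[0,0,-0.6,0,0,0],[0,0,-0.8,0,0,0],[0,0,-0.9,0,0,0],[0,0,-0.6,0,0,0.1],[0,0,0,0,0,0.2222],[0,0,0,0,0,0.2222],[0,0,0,0,0,0.2222],[0,0,0,0,0,0.2222],[0,0,0,0,0,0.2222],[0,0,0,0,0,0.2222],[0,0,0,0,0,0.2222]]'
python3 -m handwheel '[[0,0,0,0,0,0.2222],[0,0,0,0,0,0.1224],[0.6,0,0,0,-0.18,0],[0.6,0,0,0,-0.18,0],[0,0,0,0,-0.18,0],[0,0,0,0,0,0]]' 0
python3 - <<'E'
from h import *
cap('wrist','w10');p,_,_=cap('scene','s10'); s=sense(); print(s['tool_pos'],s['ee_rot'].round(3).tolist())
cv2.imwrite('pics/s10z.png',cv2.cvtColor(cv2.resize(p[120:260,170:310],None,fx=4.2,fy=4.2,interpolation=2),cv2.COLOR_RGB2BGR))
E
```

```text
time: 23.75
tool_pos: [0.5655, -0.1365, 0.0813]
ee_rot: [[-0.993, 0.117, -0.0], [0.117, 0.993, -0.0], [0.0, -0.0, -1.0]]
ft_force: [0.2, -0.4, -0.4]
finger_gap: 0.305
time: 25.25
tool_pos: [0.5659, -0.1366, 0.1627]
ee_rot: [[-0.147, 0.989, 0.001], [0.989, 0.147, -0.0], [-0.001, 0.001, -1.0]]
ft_force: [0.3, -0.5, 0.1]
finger_gap: 0.302
time: 26.0
tool_pos: [0.5692, -0.1044, 0.1593]
ee_rot: [[0.103, 0.994, -0.048], [0.905, -0.113, -0.409], [-0.412, -0.001, -0.911]]
ft_force: [0.9, -0.1, 0.1]
finger_gap: 0.503
[ 0.56945731 -0.10648126  0.15992168] [[0.107, 0.993, -0.047], [0.906, -0.117, -0.407], [-0.41, 0.001, -0.912]]
```

View pics/w10.png

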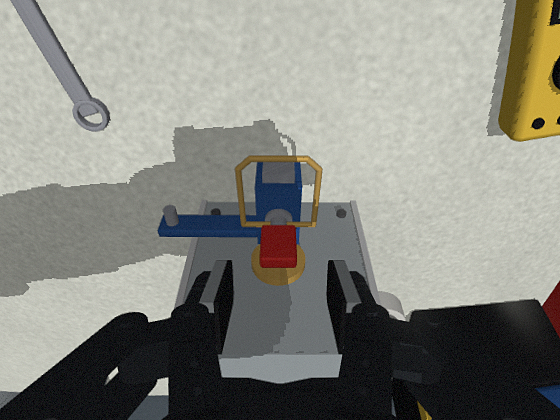

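View pics/s10z.png

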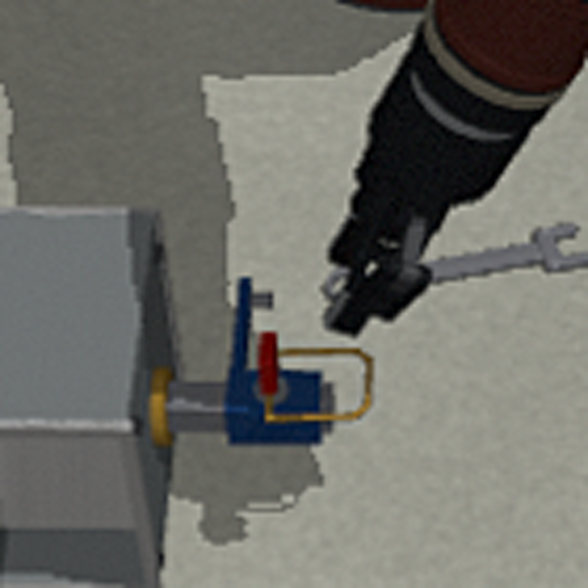

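Wrist view: the pin stands in the hub at (278,245), and the ring is open with its bar at (278,157). The hub is centred between the fingers (pads at columns ~225 and ~335). I'll work out the fingertip geometry and the path in hinge coordinates.

```bash
cat > g.py <<'E'
from h import *
pin=np.array([.5648,-.1356,.1065]); o=np.array([.117,.993,0]); o/=np.linalg.norm(o); l=np.array([o[1],-o[0],0]); B=np.stack([o,l,[0,0,1]],1)
def hinge(P): return (P-pin)@B   # X outward, Y lateral, Z up
E
python3 - <<'E'
from g import *
s=sense(); R=s['ee_rot'];t=s['tool_pos']
p,d,c=load('w10'); W=cloud(d,c); T=(W-t)@R; Hh=hinge(W)
hsv=cv2.cvtColor(p,cv2.COLOR_RGB2HSV).astype(int);H,S=hsv[...,0],hsv[...,1];v,u=np.mgrid[0:420,0:560]
m=(T[...,2]<-.02)&(T[...,2]>-.09)&(abs(T[...,1])<.06)&(abs(T[...,0])<.016)
for nm,mm in(('L',m&(u<280)),('R',m&(u>280))):
    q=T[mm]; print(nm,len(q),np.percentile(q,[1,50,99],axis=0).round(4).tolist())
    for z in np.arange(-.06,-.02,.006):
        a=q[(q[:,2]>z)&(q[:,2]<z+.006)]
        if len(a)>3: print('  z',z.round(3),len(a),a.min(0).round(4),a.max(0).round(4))
red=((H<6)|(H>174))&(S>120)&(u>240)&(u<310)&(v>215)&(v<270)&(W[...,2]>.138); print('tab top hinge',np.median(Hh[red],0),cv2.minAreaRect(Hh[red][:,:2].astype(np.float32)))
g=(u>225)&(u<330)&(v>148)&(v<230)&(H>12)&(H<30)&(S>80)&(W[...,2]>.09)&(W[...,2]<.13); a=Hh[g]; print('ring',a.min(0).round(4),a.max(0).round(4))
bl=(H>100)&(H<130)&(S>100)&(u>250)&(u<306)&(abs(W[...,2]-.1)<.003);a=Hh[bl];print('hub',np.percentile(a,[1,99],axis=0).round(4))
for n,P in (('inner',[-.011,0,-.037]),('outer',[.011,0,-.037])): print(n,hinge(t+R@np.array(P)).round(4))
print('tool axes in hinge\n',(B.T@R).round(3))
E
```

```text
L 6533 [[-0.007, -0.0532, -0.0898], [0.0105, -0.0341, -0.0828], [0.0159, -0.0208, -0.037]]
  z -0.06 394 [-0.0078 -0.0349 -0.06  ] [ 0.0151 -0.0207 -0.054 ]
  z -0.054 326 [-0.0074 -0.0348 -0.054 ] [ 0.0151 -0.0207 -0.048 ]
  z -0.048 290 [-0.0073 -0.0347 -0.048 ] [ 0.0152 -0.0207 -0.042 ]
  z -0.042 209 [-0.0078 -0.0337 -0.042 ] [ 0.0149 -0.0208 -0.036 ]
  z -0.036 42 [-0.0056 -0.0232 -0.036 ] [ 0.0139 -0.0209 -0.0319]
R 6327 [[-0.0071, 0.0214, -0.0899], [0.0106, 0.0349, -0.0825], [0.016, 0.0537, -0.0367]]
  z -0.06 389 [-0.0081  0.0213 -0.06  ] [ 0.0153  0.0351 -0.054 ]
  z -0.054 332 [-0.0075  0.0214 -0.054 ] [ 0.0153  0.0351 -0.048 ]
  z -0.048 305 [-0.0079  0.0214 -0.048 ] [ 0.0155  0.0352 -0.0421]
  z -0.042 217 [-0.007   0.0214 -0.042 ] [ 0.0153  0.0344 -0.036 ]
  z -0.036 45 [-0.0047  0.0214 -0.036 ] [ 0.0141  0.0278 -0.0321]
tab top hinge [0.00347062 0.00032091 0.03544422] ((0.0011367122642695904, 0.00028861314058303833), (0.023220520466566086, 0.011085530743002892), 89.53658294677734)
ring [-0.0008 -0.0266 -0.003 ] [0.0616 0.0271 0.0059]
hub [[-0.0224 -0.0157 -0.0091]
 [ 0.0302  0.0157 -0.0049]]
inner [0.0346 0.0012 0.0917]
outer [0.0547 0.0012 0.0827]
tool axes in hinge
 [[ 0.912  0.    -0.41 ]
 [-0.     1.     0.001]
 [-0.41   0.001 -0.912]]
```

```bash
python3 -m handwheel '[[0.115,-0.04,0.362,0,0,0],[0.115,0,0.362,0,0,0],[0.115,0,0.362,0,0,0],[0.115,0,0.362,0,0,0],[0.115,0,0.362,0,0,0],[0.115,0,0.362,0,0,0],[0.115,0,0.362,0,0,0],[0,0,0,0,0,0]]'
python3 - <<'E'
from g import *
s=sense();R=s['ee_rot'];t=s['tool_pos'];cap('wrist','w11')
for n,P in (('inner',[-.011,0,-.033]),('outer',[.011,0,-.033])): print(n,hinge(t+R@np.array(P)).round(4))
E
```

```text
time: 27.1
tool_pos: [0.5665, -0.1143, 0.0924]
ee_rot: [[0.106, 0.993, -0.05], [0.905, -0.117, -0.409], [-0.412, -0.001, -0.911]]
ft_force: [-0.2, 0.5, 0.1]
finger_gap: 0.5
inner [ 0.0249 -0.0007  0.0205]
outer [ 0.0449 -0.0007  0.0114]
```

View pics/w11.png

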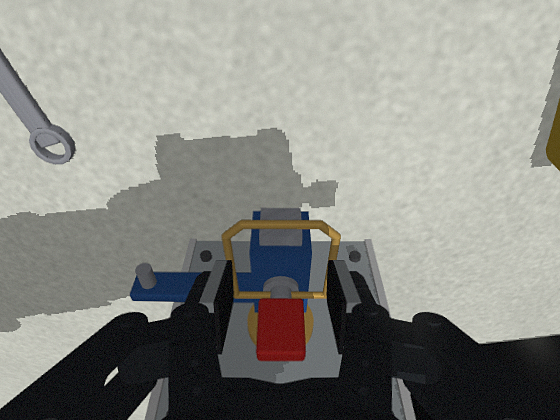

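The fingers straddle the hub, with both side wires below the tips. Going down.

```bash
python3 -m handwheel '[[0.094,0,0.29,0,0,0],[0.094,0,0.29,0,0,0],[0.094,0,0.29,0,0,0],[0,0,0,0,0,0]]'
python3 -m handwheel '[[0.094,0,0.29,0,0,0],[0.094,0,0.29,0,0,0],[0.094,0,0.29,0,0,0],[0,0,0,0,0,0]]'
python3 - <<'E'
from g import *
s=sense();R=s['ee_rot'];t=s['tool_pos'];cap('wrist','w12')
for n,P in (('inner',[-.011,0,-.033]),('outer',[.011,0,-.033])): print(n,hinge(t+R@np.array(P)).round(4))
E
```

```text
time: 27.65
tool_pos: [0.5662, -0.1169, 0.0698]
ee_rot: [[0.107, 0.993, -0.05], [0.905, -0.118, -0.409], [-0.412, -0.001, -0.911]]
ft_force: [-0.4, -0.3, -0.0]
finger_gap: 0.498
time: 28.15
tool_pos: [0.5659, -0.1193, 0.047]
ee_rot: [[0.107, 0.993, -0.05], [0.905, -0.118, -0.408], [-0.411, -0.001, -0.911]]
ft_force: [0.5, -0.2, 0.2]
finger_gap: 0.498
inner [ 0.0198 -0.0007 -0.0249]
outer [ 0.0399 -0.0007 -0.034 ]
```

View pics/w12.png

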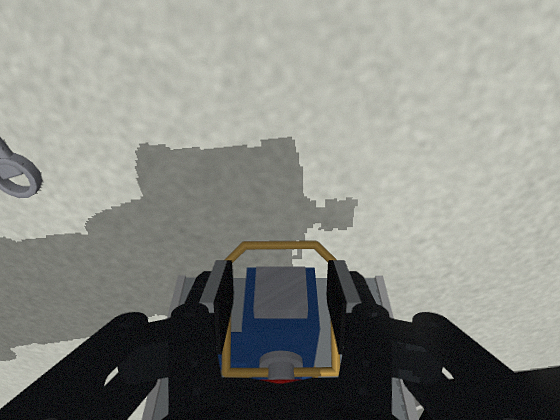

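The ring is being pushed down and the bar is past the shaft's end. Now I'll push inward along the hub.

```bash
python3 -m handwheel '[[-0.117,0,0.052,0,0,0],[-0.117,0,0.052,0,0,0],[-0.117,0,0.052,0,0,0],[0,0,0,0,0,0]]'
python3 -m handwheel '[[-0.117,0,0.052,0,0,0],[0,0,0,0,0,0]]'
python3 - <<'E'
from g import *
s=sense();R=s['ee_rot'];t=s['tool_pos'];cap('wrist','w13')
for n,P in (('inner',[-.011,0,-.033]),('outer',[.011,0,-.033])): print(n,hinge(t+R@np.array(P)).round(4))
p,_,_=cap('scene','s13')
cv2.imwrite('pics/s13z.png',cv2.cvtColor(cv2.resize(p[150:250,190:290],None,fx=6,fy=6,interpolation=2),cv2.COLOR_RGB2BGR))
E
```

```text
time: 28.7
tool_pos: [0.5654, -0.1293, 0.048]
ee_rot: [[0.107, 0.993, -0.048], [0.905, -0.118, -0.409], [-0.412, 0.0, -0.911]]
ft_force: [0.0, 0.2, -0.8]
finger_gap: 0.504
time: 28.95
tool_pos: [0.565, -0.1323, 0.0479]
ee_rot: [[0.107, 0.993, -0.048], [0.905, -0.118, -0.409], [-0.412, 0.0, -0.911]]
ft_force: [-0.4, 1.6, -1.1]
finger_gap: 0.498
inner [ 0.0069 -0.0002 -0.024 ]
outer [ 0.0269 -0.0002 -0.033 ]
```

View pics/w13.png

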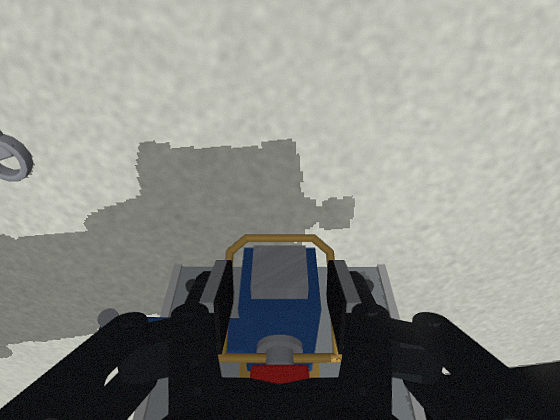

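View pics/s13z.png

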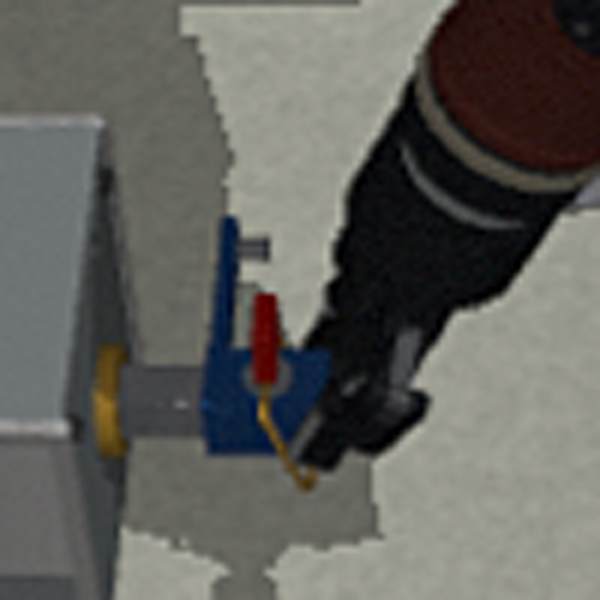

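The ring is at about 0.25–0.3 rad. I'll push a few millimetres more in small steps, watching the force at its stop.

```bash
python3 -m handwheel '[[-0.073,0,0.033,0,0,0],[0,0,0,0,0,0]]'
python3 -m handwheel '[[-0.073,0,0.033,0,0,0],[0,0,0,0,0,0]]'
python3 -m handwheel '[[-0.04,0,0.018,0,0,0],[0,0,0,0,0,0]]'
python3 - <<'E'
from g import *
s=sense();R=s['ee_rot'];t=s['tool_pos']
for n,P in (('inner',[-.011,0,-.033]),('outer',[.011,0,-.033])): print(n,hinge(t+R@np.array(P)).round(4))
p,_,_=cap('scene','s14')
cv2.imwrite('pics/s14z.png',cv2.cvtColor(cv2.resize(p[150:250,190:290],None,fx=6,fy=6,interpolation=2),cv2.COLOR_RGB2BGR))
E
```

```text
time: 29.3
tool_pos: [0.5647, -0.1341, 0.0479]
ee_rot: [[0.107, 0.993, -0.048], [0.905, -0.117, -0.409], [-0.411, -0.0, -0.911]]
ft_force: [1.0, 1.8, -0.0]
finger_gap: 0.5
time: 29.55
tool_pos: [0.5645, -0.1362, 0.0479]
ee_rot: [[0.107, 0.993, -0.048], [0.905, -0.118, -0.409], [-0.412, -0.0, -0.911]]
ft_force: [-0.4, 1.6, -0.6]
finger_gap: 0.502
time: 29.8
tool_pos: [0.5644, -0.1372, 0.0479]
ee_rot: [[0.107, 0.993, -0.048], [0.905, -0.117, -0.409], [-0.411, -0.0, -0.911]]
ft_force: [0.1, 2.1, -0.7]
finger_gap: 0.497
inner [ 0.0019 -0.0002 -0.024 ]
outer [ 0.0219 -0.0002 -0.0331]
```

View pics/s14z.png

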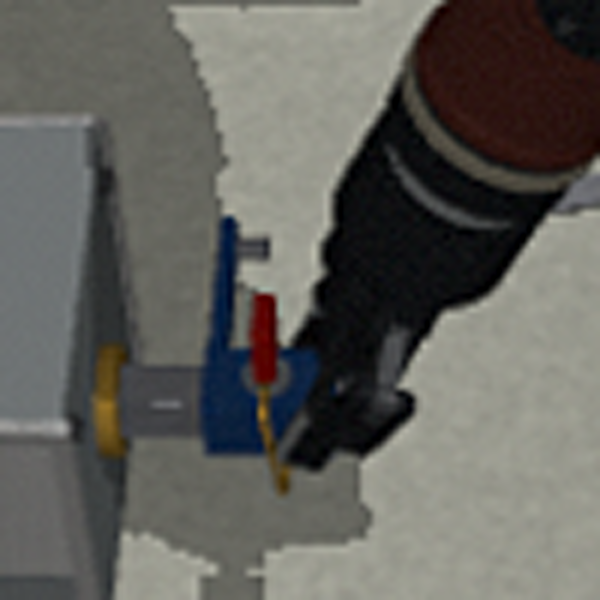

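```bash
python3 -m handwheel '[[-0.055,0,0.025,0,0,0],[0,0,0,0,0,0]]'
python3 -m handwheel '[[-0.036,0,0.017,0,0,0],[0,0,0,0,0,0]]'
python3 -m handwheel '[[-0.036,0,0.017,0,0,0],[0,0,0,0,0,0]]'
```

```text
time: 30.1
tool_pos: [0.5642, -0.1388, 0.0479]
ee_rot: [[0.107, 0.993, -0.048], [0.905, -0.117, -0.409], [-0.412, -0.0, -0.911]]
ft_force: [0.5, 1.1, -1.6]
finger_gap: 0.499
time: 30.35
tool_pos: [0.5641, -0.1397, 0.0479]
ee_rot: [[0.107, 0.993, -0.048], [0.905, -0.117, -0.409], [-0.412, -0.0, -0.911]]
ft_force: [0.5, 1.2, -0.0]
finger_gap: 0.498
time: 30.6
tool_pos: [0.564, -0.1405, 0.0478]
ee_rot: [[0.107, 0.993, -0.048], [0.905, -0.117, -0.408], [-0.411, -0.0, -0.912]]
ft_force: [-0.3, 3.2, -2.5]
finger_gap: 0.5
```

The force rises to 3 N, so the ring is at its stop. Backing out, then away and up.

```bash
python3 -m handwheel '[[0.2,0,-0.09,0,0,0],[0.3,0,-0.13,0,0,0],[0.3,0,-0.13,0,0,0],[0.2,0,-0.3,0,0,0],[0,0,-0.7,0,0,0],[0,0,-0.9,0,0,0],[0,0,-0.9,0,0,0],[0,0,-0.9,0,0,0],[0,0,-0.8,0,0,0],[0,0,-0.4,0,0,0],[0,0,0,0,0,0],[0,0,0,0,0,0]]'
python3 - <<'E'
from g import *
s=sense();R=s['ee_rot'];t=s['tool_pos']
p,d,c=cap('wrist','w15'); W=cloud(d,c);Hh=hinge(W)
p2,_,_=cap('scene','s15'); p3,_,_=cap('side','d15')
cv2.imwrite('pics/s15z.png',cv2.cvtColor(np.hstack([cv2.resize(p2[150:250,190:290],(400,400),interpolation=2),cv2.resize(p3[200:270,240:310],(400,400),interpolation=2)]),cv2.COLOR_RGB2BGR))
hsv=cv2.cvtColor(p,cv2.COLOR_RGB2HSV).astype(int);H,S=hsv[...,0],hsv[...,1];v,u=np.mgrid[0:420,0:560]
red=((H<6)|(H>174))&(S>120)&(np.abs(Hh[...,0])<.03)&(np.abs(Hh[...,1])<.03)&(Hh[...,2]>.031); print('tab top',Hh[red].mean(0).round(4),cv2.minAreaRect(Hh[red][:,:2].astype(np.float32)))
g=(H>12)&(H<30)&(S>80)&(np.abs(Hh[...,1])<.035)&(Hh[...,0]>-.02)&(Hh[...,0]<.07)&(Hh[...,2]>-.075); a=Hh[g]; print('ring',len(a),np.nanmin(a,0).round(4),np.nanmax(a,0).round(4))
b=a[a[:,2]<-.03]; print(len(b),np.median(b,0).round(4) if len(b) else '')
side=a[(abs(abs(a[:,1])-.025)<.004)]; print('side wires X vs Z fit',len(side),np.polyfit(side[:,2],side[:,0],1))
E
```

```text
time: 32.1
tool_pos: [0.5726, -0.0645, 0.1565]
ee_rot: [[0.107, 0.993, -0.049], [0.905, -0.118, -0.409], [-0.412, -0.001, -0.911]]
ft_force: [-0.1, -0.1, 0.4]
finger_gap: 0.498
tab top [0.0028 0.0002 0.0348] ((0.0012589823454618454, 0.0002290438860654831), (0.022889401763677597, 0.00979479681700468), 87.22045135498047)
ring 708 [-0.0058 -0.0268 -0.0565] [0.0047 0.027  0.0364]
192 [ 0.0015 -0.019  -0.0438]
side wires X vs Z fit 470 [-0.00296276  0.00143381]
```

View pics/s15z.png

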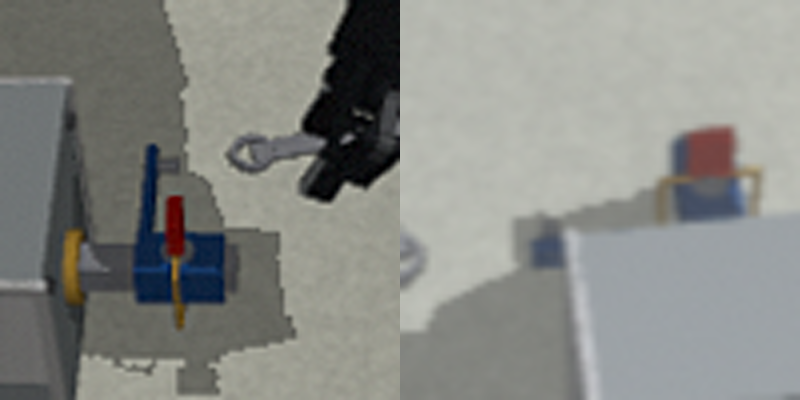

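View pics/w15.png

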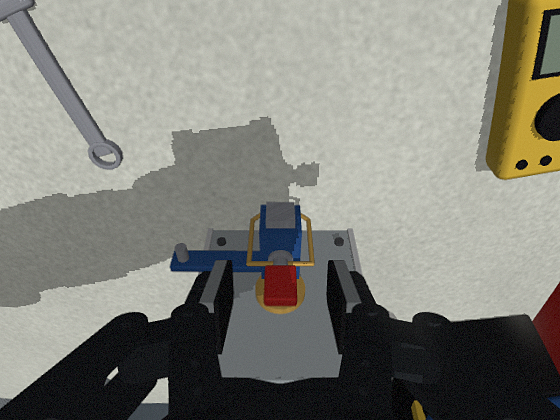

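The ring hangs vertically: its side wires fit at under 0.01 rad. The tab is still centred and at seated height, yaw is within about 3°, and the robot is clear. Handing in.

Run:
```python
from bench import *
print(finish_job()); print(sense()['time'])
```

```text
the job is handed in; nothing more can be done
None
the job is handed in; nothing more can be done
```

The red linchpin is fully home through hub and shaft, its ring is closed over the shaft's free end, and the job was handed in at about 32 s of the 61 s allowed. No verdict is reported, so this rests on my own last checks.

**What I did**
- **Pick-up:** I took the pin from the rack and set its nose in the hub's hole.
- **Feeling for the hole:** I rested the nose on the shaft at about 5–8 N (8.9 N at most) and slid the hub towards the frame until it dropped in. The tool moved about 12 mm, of which the hub itself moved roughly 10 mm.
- **Pressing home:** The pin went down to its flange with about 6 N.
- **Closing the ring:** I pushed both side wires down evenly with the open fingers on either side of the hub until they met the stop at about 3 N, then backed clear.

**Last checks**
- **Seating:** The tab top measured 0.141–0.1425 m over a hub top of 0.100 m, which matches the flange sitting on the hub.
- **Position:** The tab's yaw is within about 3° of square. The tab top measured about 1 mm from where I worked out the pin to be. I did not measure it against the hub hole afterwards.
- **Ring:** The side wires hang within about 0.01 rad of vertical.
- **Robot:** The force reading is near zero and the gripper is well away from the damper.
- **Bystanders:** I touched none of them as far as I could see, but I did not re-measure their positions.

**What disagreed:** The first grasp closed just above the tab and missed. Both cameras showed the real fingertips about 33 mm behind the reported TCP. I allowed for that offset and the second grasp held.

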